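Prop the logger stand and set the logger on it

TASK

Get the logger ready to read: push the folding leg at the back of the steel stand out gently until it comes up against its stop and stays there, without shoving the stand along the bench. Then lift the handheld logger out of its charging dock, set it down softly in the middle of the stand's ledge, leaning back against the plate with its screen to the front, and let go. Leave the other things on the bench alone.

Things in the scene. Friction and masses are not known exactly. Their poses are not given: they have to be found in the camera images.
- stand: Loose steel easel on a rubber sole, 2.4 kg. Origin on the bench, mid width, 24 mm straight below the corner where plate face and ledge meet; front is -x, y along its width. Base block 140 mm wide, x -62 to 30 mm, 20 mm high. Back plate 90 mm wide, 4 mm thick, 112 mm long, leaning back 0.349 rad, top at z 129 mm; ledge square to it, 90 mm wide, 42 mm deep, lip 10 mm high
- prop_leg: Folding leg, a 4 mm sheet steel gate reaching 125 mm from a hinge line up the plate's back; less than 1 N at its end moves it and it stays put. Own z: up the hinge line; own -y: to its free end; it opens towards its own x, anticlockwise from above. It starts 0 to 0.45 rad open; its stop is somewhere from 1.2 to 1.55 rad, different each time, to be felt; a weak spring keeps it on the stop once there
- leg_end (a point): Point on the leg's free edge, 125 mm from leg_hinge; the leg reaches about 30 mm above and 45 mm below it. Folded, the leg lies across the plate's back and this end sticks out 50 mm past the plate's -y edge, 91 mm above the bench, where it can be pushed from the front; it swings to the back and sinks to 48 mm, its foot then 1 to 4 mm off the bench
- leg_hinge (a point): Point on the leg's hinge line, 75 mm up the line from the ledge's level, 91 mm above the bench, 10 mm behind the plate's front face and 30 mm to the stand's +y side
- lip_left (a point): The +y end of the ledge's lip, at the top edge of the lip: 44 mm in front of the plate's front face (square to it), 10 mm above the ledge's surface, 45 mm to the +y side of the stand's middle
- lip_right (a point): The same at the -y end of the lip, 90 mm from lip_left
- logger: Handheld logger, a black upright block 66 mm wide (its y), 32 mm thick (its x), 165 mm tall, 0.28 to 0.46 kg, screen and keys on its -x face. Origin in the middle of its sole, z up. It starts upright in the dock, screen to the dock's front, its top 172 mm above the bench
- logger_screen (a point): Middle of the logger's screen, on its front (-x) face, 118 mm above the sole
- dock: Grey charging dock fixed to the bench, 50 by 84 mm and 40 mm high, with a pocket 36 by 70 mm open to the top, floor 7 mm above the bench. Origin at the bench under the middle of the pocket; front is -x
- plug_shell: Bystander: small grey connector plug lying on the bench, 42 by 32 mm, 14 mm high. Origin under its middle
- plug_shell_2: Bystander: the same plug with a blue shell
- beaker: Bystander: glass beaker, 64 mm across, 85 mm tall. Origin under its middle
- sample_jar: Bystander: brown glass jar, 54 mm across, 70 mm tall. Origin under its middle
- rinse_bottle: Bystander: clear bottle, 64 mm across, 160 mm tall. Origin under its middle
- channel_block: Bystander: slotted plywood block, 75 by 152 mm, 34 mm high. Origin under its middle
- driver: Bystander: screwdriver lying on the bench
There are look-alikes about, which are no part of the job. There is more than one size of the logger; the job needs the smallest.

How it is judged:
By the outcome, as a careful person would: the job done as asked, in the order asked, and still so for the second after the job is handed in, with the robot touching nothing.
It also fails if it takes over 72 s, if anything falls off the work surface, if the arm or the gripper's body presses on something with over 40 N, if the wrist force passes 120 N, or if a joint passes its speed limit or range.

ROBOT

A 6-joint arm with a two-finger parallel gripper is mounted at the origin on the work surface. World frame = base frame: x ahead of the robot, y to its left, z up, the work surface at z = 0. Lengths are in mm, angles in rad, forces in N, time in s.
With the tool pointing down it reaches from about 300 to 1000 mm from the base axis. Payload 5.1 kg.
Tool frame: the origin (TCP) lies midway between the tips of the shut fingers; the grasp point (between the pads) lies 19 mm behind it; z points along the fingers, y is the direction in which the jaws open and shut (so a half turn about z gives the same grasp; the last joint's range is limited). The gripper opens to 95 mm and grips with 3 to 60 N. Pads are 20 mm wide; open, the fingers measure 119 mm over their backs; the gripper's body (75 mm by 180 mm) begins 59 mm behind the grasp point.
Start: joints at [-1.223, 0.124, 1.65, -0, 1.367, -0.083], TCP at [271.406, -590.613, 214.656] pointing down, gripper open.
Joint ranges: [-2.61, 2.61], [-1.02, 2.33], [0.03, 2.71], [-1.35, 4.49], [0.32, 2.68], [-2.91, 2.91]. Speed limits (rad/s): [2.57, 2.57, 3.14, 3.14, 3.14, 3.14].

INTERFACE

Orientations are given as a 3x3 rotation matrix whose columns are the frame's x, y, z axes.
In Python, from station import observe, viewer, order gives the robot as it stands. The module is installed in compiled form; this text tells all that it offers.
- The arm moves only by the shell command python3 -m pendant 'ROWS'. ROWS is JSON, a list that holds one entry, the list of rows, each a list of 5 numbers: the shift along the world's x, y, z in mm, then the turn about the world's z in rad, then the finger opening in mm, from 0 to 95.1. A call has 1 to 20 rows; each row is the pose to reach, as a shift and turn from the pose commanded when the call began; what a row does not reach only later rows make up. A row lasts 1/10 s, in which the tool goes at most 50 mm and 8.59 degrees, less where a joint would pass 70% of its speed; a pose out of reach is approached as far as the arm can. A call with a gripper value outside its range is refused whole. The fingers move at their own pace and stop on an object; the grip force is fixed at half the most. Time passes only in rows, so rows that repeat a pose let the fingers close. It gives the time, the measured TCP pose, the force and the opening at its end, in the units of the state.
- observe(): the state, without advancing time (a new reading comes with each control period).
- viewer.grab_frame(name): name is "side" or "top"; returns a dict with "image" (420x560x3 uint8, red, green, blue), "camera_matrix" (3x3 intrinsics, pixels), "k1" (the pictures are not rectified: a ray, as slopes to the right and down, at radius r is drawn at 1 + k1 r^2 times it, then the intrinsics apply), "R" (3x3) and "t" (3): a world point X has camera coordinates R X + t. Camera axes: x right, y down, z forward; pixel columns grow to the right and rows downward; lengths in mm; the calibration is good to about 2 mm. A picture is of the moment at which its call begins. There is no depth.
- order.sign_off(): hands the job in, once; it reports no verdict.
The state is a dict: "time_s": time; "joint_pos": joint angles; "dq": joint speeds; "effort": joint torques, N m; "position": TCP position; "eef_rot": TCP orientation; "force": force on the tool from outside, world axes, zero at the start; "ft_torque": the same for the moment, N m; "grip_width": finger opening in mm.
Only numpy, scipy, OpenCV 4.12 (cv2) and the standard library are available. Lean on these libraries where they do the work, as an engineer would, in place of code of your own. Each camera call takes 0.05 s, during which the arm holds its last target.

## Working session

There is one attempt and no reset: what is moved stays moved. The work goes in short steps, Python scripts to look and compute and a shell command to move; the robot and the scene stay as the last step left them, time stands still between calls to the robot, and variables do not carry over. Pictures are saved under pics/ and viewed, and the job is handed in when it is done.

```bash
mkdir -p pics; ls; cat > h.py <<'E'
import numpy as np, cv2
from station import observe, viewer, order
def grab(name,fn=None):
    f=viewer.grab_frame(name)
    if fn: cv2.imwrite('pics/'+fn,cv2.cvtColor(f['image'],cv2.COLOR_RGB2BGR))
    return f
def save(f,fn): np.savez(fn,**f)
def ray(f,u,v):
    K=np.array(f['camera_matrix']);k=float(f['k1']);R=np.array(f['R']);t=np.array(f['t'])
    d=np.array([(u-K[0,2])/K[0,0],(v-K[1,2])/K[1,1]]);s=d.copy()
    for _ in range(30): s=d/(1+k*(s@s))
    return -R.T@t, R.T@np.array([s[0],s[1],1.])
def onz(f,u,v,z):
    c,r=ray(f,u,v); return c+r*(z-c[2])/r[2]
def proj(f,X):
    K=np.array(f['camera_matrix']);k=float(f['k1']);p=np.array(f['R'])@np.array(X,float)+np.array(f['t'])
    s=p[:2]/p[2];s=s*(1+k*(s@s)); return np.array([K[0,0]*s[0]+K[0,2],K[1,1]*s[1]+K[1,2]])
def crop(f,x0,y0,x1,y1,fn,s=4):
    im=cv2.cvtColor(f['image'],cv2.COLOR_RGB2BGR)[y0:y1,x0:x1]
    cv2.imwrite('pics/'+fn,cv2.resize(im,None,fx=s,fy=s,interpolation=cv2.INTER_CUBIC))
def tri(f1,p1,f2,p2):
    a,r=ray(f1,*p1);b,q=ray(f2,*p2)
    s=np.linalg.lstsq(np.c_[r,-q],b-a,rcond=None)[0]
    P,Q=a+r*s[0],b+q*s[1]; return (P+Q)/2,np.linalg.norm(P-Q)
def load(fn): return dict(np.load(fn))
E
python3 - <<'E'
from h import *
for n in('side','top'):
    f=grab(n,n+'0.png');save(f,n+'0.npz');print(n,-f['R'].T@f['t'],f['R'][2],f['k1'])
print(observe())
E
```

```text
pics
side [ 158.0637319  -910.20552638 1324.01509896] [ 0.27015473  0.58342363 -0.7659199 ] -0.18453278106190282
top [ 468.7612485    30.44232345 1142.72710972] [ 0.10416904 -0.01698471 -0.99441457] -0.05252511645882205
{'time_s': 0.1, 'joint_pos': array([-1.22257180e+00,  1.24420020e-01,  1.65155207e+00, -2.51400857e-05,
        1.36748761e+00, -8.25930155e-02]), 'dq': array([-0.00226178,  0.00019743, -0.00304019, -0.00029325,  0.00234988,
       -0.00067231]), 'effort': array([ 1.12026598e-04, -4.18881834e+01, -3.61095035e+01,  7.77687086e-02,
        4.61833680e-02, -7.08957373e-05]), 'position': array([ 271.21945975, -590.06652727,  213.5141776 ]), 'eef_rot': array([[ 9.08622548e-01,  4.17617803e-01, -6.60232424e-04],
       [ 4.17618305e-01, -9.08620878e-01,  1.74657555e-03],
       [ 1.29500082e-04, -1.86270308e-03, -9.99998257e-01]]), 'force': array([ 0.96915067,  0.32126607, -0.43855427]), 'ft_torque': array([0.04127572, 0.04962776, 0.01164783]), 'grip_width': 94.85781472840442}
```

View pics/side0.png

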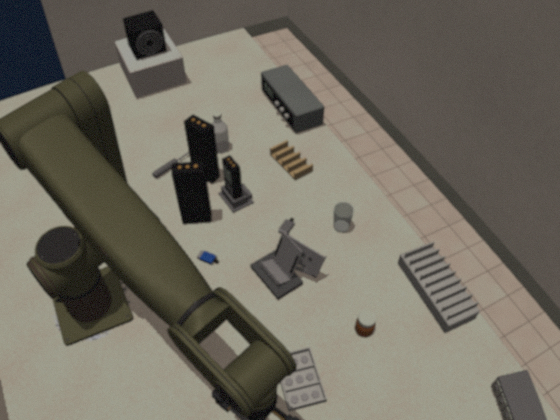

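View pics/top0.png

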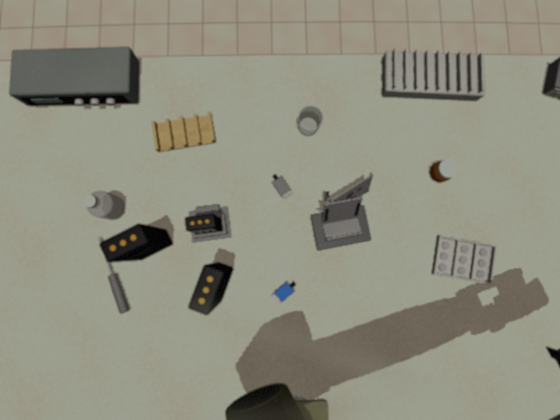

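```bash
python3 - <<'E'
from h import *
t=load('top0.npz');s=load('side0.npz')
crop(t,290,160,390,260,'t_stand.png',6);crop(t,80,170,260,320,'t_log.png',4)
crop(s,235,210,345,310,'s_stand.png',6);crop(s,150,100,300,240,'s_log.png',4)
for p in((340,228),(208,222)):print(onz(t,*p,20))
E
```

```text
[ 524.62170084 -144.0354724    20.        ]
[545.10426403 186.94494032  20.        ]
```

View pics/t_stand.png

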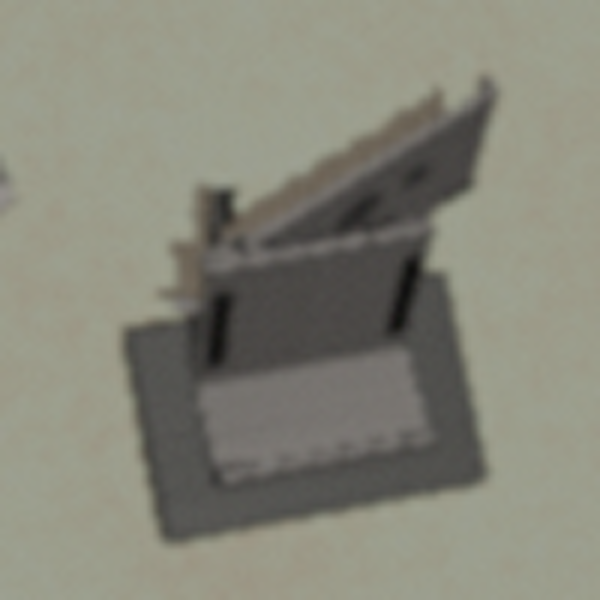

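View pics/t_log.png

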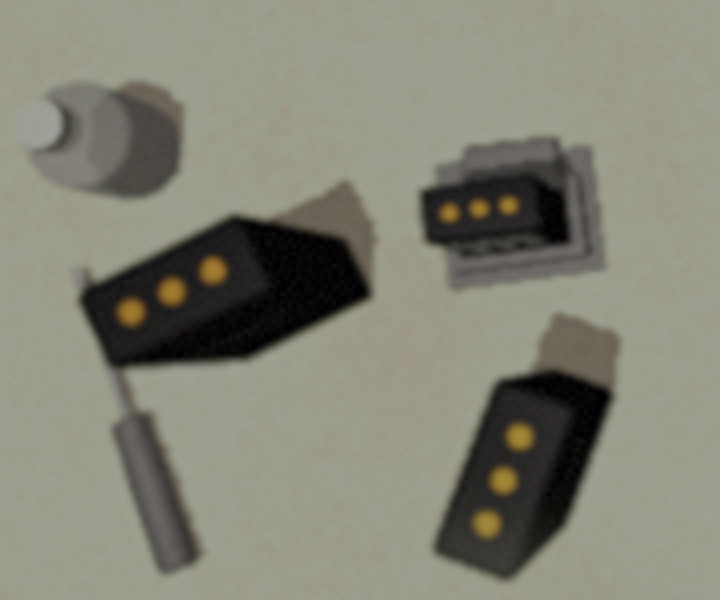

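View pics/s_stand.png

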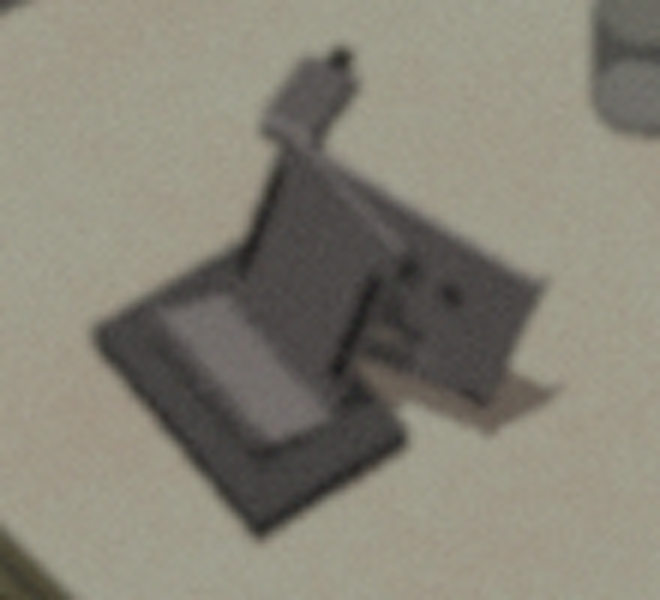

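View pics/s_log.png

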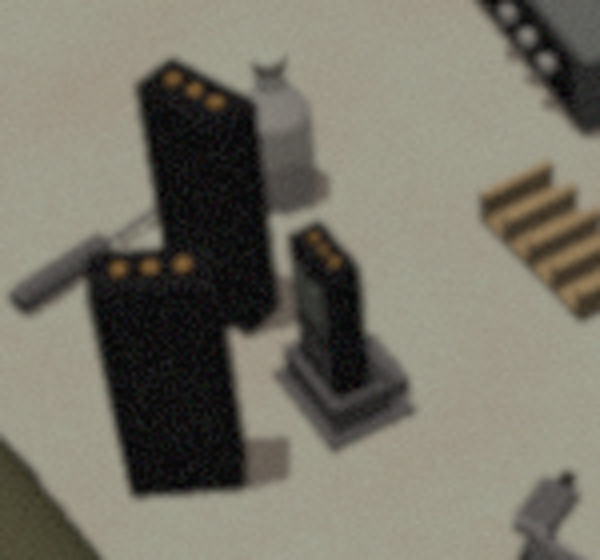

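```bash
cat > fit.py <<'E'
from h import *
from scipy.optimize import least_squares
t=load('top0.npz');s=load('side0.npz')
T=lambda x,y,k=6,o=(290,160):(x/k+o[0],y/k+o[1])
c,sn=np.cos(.349),np.sin(.349)
u=np.array([sn,0,c]);l=np.array([-c,0,sn]);C=np.array([0,0,24.])
Y=lambda y:np.array([0,y,0.])
obs=[(t,(-62,70,0),T(168,542)),(t,(-62,-70,20),T(486,480)),(t,(30,70,10),T(127,330)),(t,(30,-70,20),T(447,275)),
(t,C+44*l+10*u+Y(45),T(222,482)),(t,C+44*l+10*u+Y(-45),T(434,440)),
(t,C+112*u+Y(45)-2*l,T(210,260)),(t,C+112*u+Y(-45)-2*l,T(432,227)),
(s,C+112*u+Y(45)-2*l,T(288,148,6,(235,210))),(s,C+112*u+Y(-45)-2*l,T(400,248,6,(235,210))),
(s,(-62,-70,0),T(262,538,6,(235,210))),(s,(-62,70,10),T(97,335,6,(235,210))),(s,(30,-70,20),T(405,435,6,(235,210))),
(s,C+44*l+10*u+Y(45),T(163,312,6,(235,210))),(s,C+44*l+10*u+Y(-45),T(265,445,6,(235,210)))]
def W(p,X):
    a=p[2];return np.array([p[0]+np.cos(a)*X[0]-np.sin(a)*X[1],p[1]+np.sin(a)*X[0]+np.cos(a)*X[1],X[2]])
def leg(th,r=125,h=0):
    H=C+75*u-10*l+Y(30); return H+r*(np.cos(th)*Y(-1)+np.sin(th)*-l)+h*u
if __name__=='__main__':
    # per-camera calibration slack: pixel offset
    fun=lambda p:np.concatenate([proj(f,W(p,X))-np.array(q) for f,X,q in obs])
    R=least_squares(fun,[540,-145,-.1],loss='soft_l1');print('stand',R.x);print(R.fun.reshape(-1,2).round(1))
    P=R.x
    # leg angle: top end-upper corner, side end corners
    lo=[(t,30,T(488,82)),(t,-45,T(472,188)),(s,30,T(545,285,6,(235,210))),(s,-45,T(488,402,6,(235,210)))]
    g=lambda q:np.concatenate([proj(f,W(P,leg(q[0],125,h)))-np.array(x) for f,h,x in lo])
    L=least_squares(g,[.3]);print('leg',L.x,L.fun.round(1))
    o=(80,170);so=(150,100)
    lg=[(t,(-16,33,172),T(425,243,4,o)),(t,(16,33,172),T(421,190,4,o)),(t,(16,-33,172),T(532,176,4,o)),(t,(-16,-33,172),T(530,240,4,o)),
    (s,(-16,33,172),T(292,233,4,so)),(s,(16,33,172),T(322,226,4,so)),(s,(16,-33,172),T(360,265,4,so)),(s,(-16,-33,172),T(328,273,4,so))]
    fun=lambda p:np.concatenate([proj(f,W(p,X))-np.array(q) for f,X,q in lg])
    G=least_squares(fun,[545,190,0]);print('logger',G.x);print(G.fun.reshape(-1,2).round(1))
    # other loggers: top corners triangulated
    print(tri(t,T(131,312,4,o),s,T(172,78,4,so)),tri(t,T(213,270,4,o),s,T(215,102,4,so)))
    print(tri(t,T(519,436,4,o),s,T(183,264,4,so)),tri(t,T(487,524,4,o),s,T(118,268,4,so)))
    print(tri(t,T(449,213,4,o),s,T(314,238,4,so)),tri(t,T(509,206,4,o),s,T(332,262,4,so)))
    np.savez('fit.npz',stand=P,leg=L.x,logger=G.x)
E
python3 fit.py
```

```text
stand [ 5.41940181e+02 -1.44564616e+02  1.63067516e-01]
[[-1.4  0.2]
 [ 0.9  0.4]
 [-1.  -0.3]
 [ 0.2 -1.3]
 [-0.2 -1.5]
 [ 0.3 -1.1]
 [-0.4  0.8]
 [ 1.1 -0.7]
 [-0.3 -2.3]
 [ 0.4  2.2]
 [-1.5  3. ]
 [-1.6  1.5]
 [ 0.7  0.3]
 [-1.4 -0.2]
 [-0.3 -0.9]]
leg [0.41616861] [ 1.2  0.2 -0.4 -2.7 -0.5  1.9  0.4  0.7]
logger [5.34835958e+02 1.85199819e+02 6.50477489e-02]
[[-2.  -0.1]
 [-1.9 -1.5]
 [ 0.7 -0.4]
 [ 2.2 -1.8]
 [-2.2  0.3]
 [-0.4 -1.6]
 [-0.1  1.8]
 [-1.6  3.6]]
(array([481.11318735, 345.91476783, 245.76819726]), np.float64(0.9821071878951704)) (array([501.53271277, 305.50277388, 244.11370859]), np.float64(0.9899180565237029))
(array([417.57500561, 152.26312748, 243.49111116]), np.float64(2.1151713873500175)) (array([374.37965507, 168.22511891, 244.86356045]), np.float64(1.0838162511289442))
(array([533.54595842, 198.67785536, 176.59946199]), np.float64(2.655742669861248)) (array([535.83368462, 166.27520122, 178.85490391]), np.float64(0.9000943930067142))
```

```bash
cat > ov.py <<'E'
from fit import *
def boxpts(x0,x1,y,z0,z1): return [[(a,b,z) for a,b in((x0,-y),(x1,-y),(x1,y),(x0,y),(x0,-y))] for z in(z0,z1)]
def overlay(f,x0,y0,x1,y1,fn,polys,k):
    im=cv2.resize(cv2.cvtColor(f['image'],cv2.COLOR_RGB2BGR)[y0:y1,x0:x1],None,fx=k,fy=k,interpolation=cv2.INTER_CUBIC)
    for p,pl,col in polys:
        q=np.array([(proj(f,W(p,X))-(x0,y0)+.5)*k for X in pl]);cv2.polylines(im,[q.round().astype(int)],False,col,1)
    cv2.imwrite('pics/'+fn,im)
def stand_polys(S,L):
    o=[(S,b,(0,255,0)) for b in boxpts(-62,30,70,0,20)]
    o+=[(S,[C+Y(45),C+112*u+Y(45),C+112*u-Y(45),C-Y(45),C+44*l-Y(45),C+44*l+10*u-Y(45),C+44*l+10*u+Y(45),C+44*l+Y(45),C+Y(45)],(0,0,255))]
    o+=[(S,[leg(L,20,30),leg(L,125,30),leg(L,125,-45),leg(L,20,-45)],(255,0,0))]
    return o
E
python3 - <<'E'
from ov import *
d=np.load('fit.npz');S=d['stand'];L=float(d['leg'][0]);G=d['logger']
pp=stand_polys(S,L)+[(G,b,(0,255,0)) for b in boxpts(-16,16,33,7,172)]+[(G,b,(0,0,255)) for b in boxpts(-25,25,42,0,40)]
overlay(t,180,160,390,260,'ov_t.png',pp,3.8)
overlay(s,210,140,340,310,'ov_s.png',pp,3.5)
print(t['camera_matrix'],s['camera_matrix'])
E
```

```text
[[448.23313419   0.         277.79995894]
 [  0.         448.23313419 204.53160455]
 [  0.           0.           1.        ]] [[532.85785443   0.         270.00882024]
 [  0.         532.85785443 208.90964666]
 [  0.           0.           1.        ]]
```

View pics/ov_t.png

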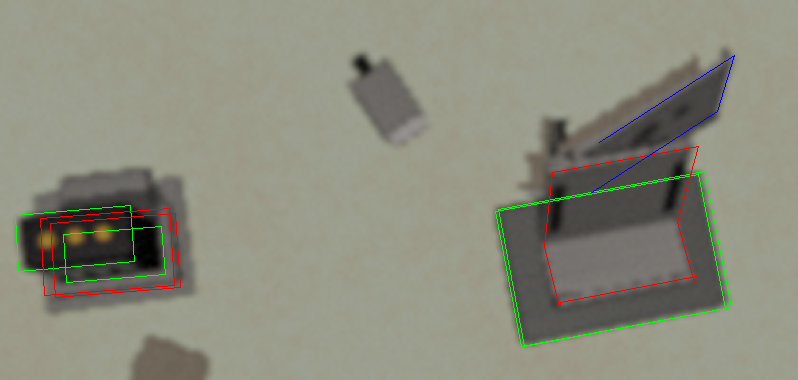

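View pics/ov_s.png

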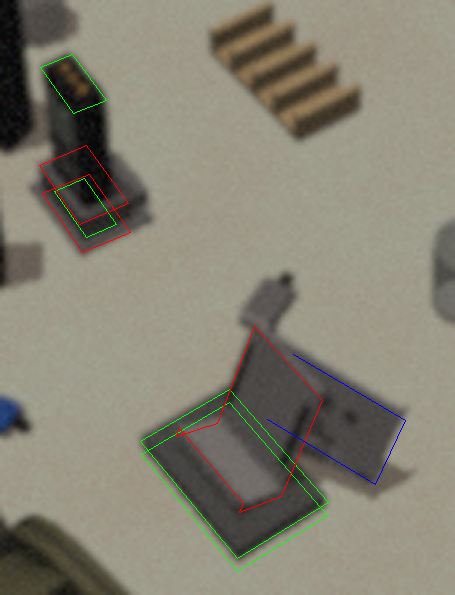

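```bash
python3 - <<'E'
from ov import *
crop(t,180,195,240,250,'t_l10.png',10)
crop(s,205,145,265,215,'s_l8.png',8)
E
```

```text
(no output)
```

View pics/t_l10.png

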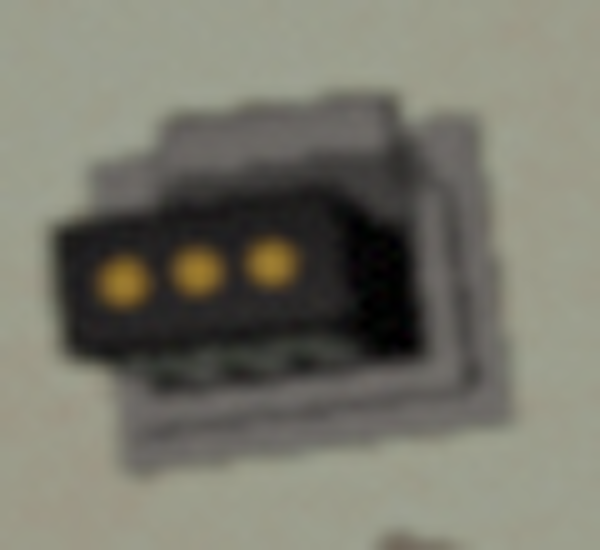

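View pics/s_l8.png

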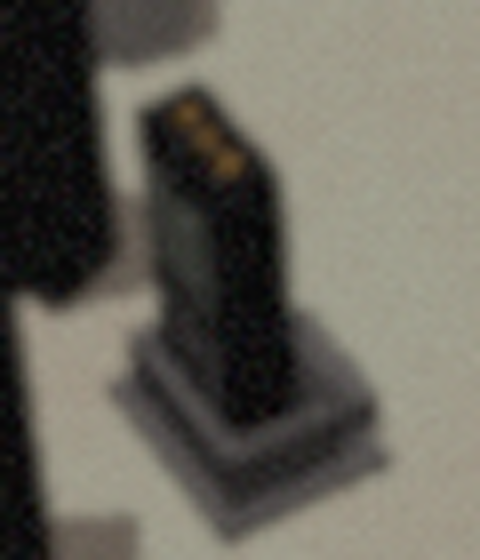

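```bash
python3 - <<'E'
from ov import *
crop(t,305,195,380,260,'t_st10.png',10)
crop(s,245,225,310,305,'s_st9.png',8)
E
```

```text
(no output)
```

View pics/t_st10.png

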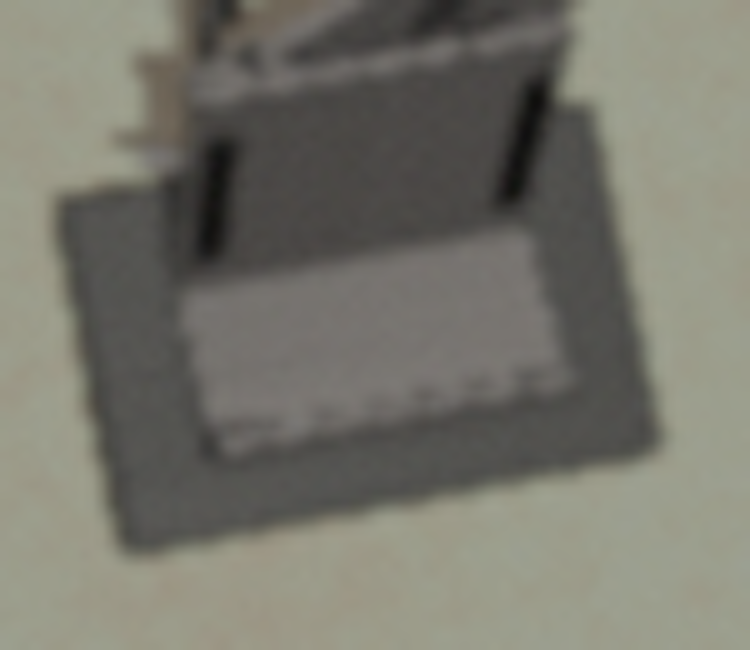

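View pics/s_st9.png

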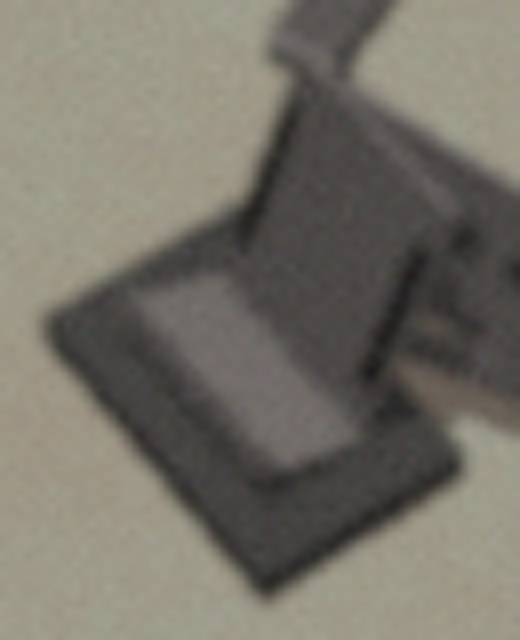

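```bash
cat > fit2.py <<'E'
from ov import *
A=lambda x,y:T(x,y,10,(305,195));B=lambda x,y:T(x,y,8,(245,225))
so=[(t,(-62,70,0),A(128,555)),(t,(-62,-70,20),A(662,450)),(t,(30,70,0),A(60,200)),(t,(30,-70,20),A(592,105)),
(t,C+44*l+10*u+Y(45),A(225,460)),(t,C+44*l+10*u-Y(45),A(578,385)),(t,C+Y(45),A(180,285)),(t,C-Y(45),A(525,228)),
(t,C+112*u+Y(45)-2*l,A(195,88)),(t,C+112*u-Y(45)-2*l,A(570,25)),
(s,(-62,70,10),B(45,328)),(s,(-62,-70,0),B(265,602)),(s,(30,-70,10),B(464,468)),
(s,C+44*l+10*u+Y(45),B(133,292)),(s,C+44*l+10*u-Y(45),B(272,485)),
(s,C+112*u+Y(45)-2*l,B(300,80)),(s,C+112*u-Y(45)-2*l,B(462,213))]
D=lambda x,y:T(x,y,10,(180,195));E=lambda x,y:T(x,y,8,(205,145))
lo=[(t,(16,33,172),D(53,228)),(t,(16,-33,172),D(345,186)),(t,(-16,-33,172),D(360,348)),(t,(-16,33,172),D(68,362)),
(s,(16,33,172),E(195,84)),(s,(-16,33,172),E(140,112)),(s,(16,-33,172),E(282,172)),(s,(-16,-33,172),E(222,203))]
pp=lambda f,p,X:proj(f,W(p,X))-.0
def fun(q):
    off={id(t):q[6:8],id(s):q[8:10]}
    r=[pp(f,q[:3],X)+off[id(f)]-np.array(p) for f,X,p in so]+[pp(f,q[3:6],X)+off[id(f)]-np.array(p) for f,X,p in lo]
    return np.concatenate(r+[q[6:10]/1.0])
R=least_squares(fun,[540,-145,.16,535,185,.1,0,0,0,0],loss='soft_l1',x_scale=[1,1,.01,1,1,.01,1,1,1,1])
if __name__=='__main__':
    print(R.x.round(3));print(R.fun[:34].reshape(-1,2).round(1).tolist());print(R.fun[34:50].reshape(-1,2).round(1).tolist())
    S,G=R.x[:3],R.x[3:6]
    lg=[(t,30,T(488,82)),(t,-45,T(472,188)),(s,30,T(545,285,6,(235,210))),(s,-45,T(488,402,6,(235,210)))]
    g=lambda q:np.concatenate([proj(f,W(S,leg(q[0],125,h)))+R.x[6+2*(f is s):8+2*(f is s)]-np.array(x) for f,h,x in lg])
    L=least_squares(g,[.3]);print('leg',L.x,L.fun.round(1))
    np.savez('fit.npz',stand=S,leg=L.x,logger=G)
E
python3 fit2.py
```

```text
[ 5.42449e+02 -1.43979e+02  1.68000e-01  5.34222e+02  1.82571e+02
  1.11000e-01  3.09000e-01  4.42000e-01  4.22000e-01 -7.01000e-01]
[[-1.0, 0.4], [0.9, 0.5], [-1.1, 0.4], [0.5, -0.8], [-0.6, -1.8], [-0.0, -1.1], [-0.2, 1.0], [0.3, 0.2], [0.1, 0.6], [1.0, -0.2], [-0.6, 0.6], [-0.3, 1.5], [0.6, 0.2], [-0.4, -0.6], [0.5, -3.2], [0.6, -3.5], [-0.2, 0.9]]
[[-0.7, -0.4], [0.3, -0.0], [0.5, -1.6], [-0.6, 0.9], [0.8, -0.7], [-1.4, -0.2], [0.5, 1.1], [-1.2, 1.4]]
leg [0.40562728] [ 1.4  0.7 -0.1 -2.2 -0.2  1.   0.7 -0.1]
```

```bash
cat > legplan.py <<'E'
from ov import *
d=np.load('fit.npz');S=d['stand'];G=d['logger']
def tcp(th,z,r,clear=0):
    h=(z-leg(th,r,0)[2])/.9397
    P=leg(th,r,h)            # sheet centre at height z
    n=np.array([-np.sin(th),-np.cos(th)*1]);  # approx front-side horizontal normal in (x,y): opening direction is (cos, sin)
    n=-np.array([np.cos(th)*c,np.sin(th)]);n/=np.linalg.norm(n)
    sup=10*abs(n[0])+12*abs(n[1])
    q=P[:2]+n*(sup+2+clear)
    return W(S,[q[0],q[1],z]),h
if __name__=='__main__':
    for th,cl in((.4,25),(.4,8),(.4,0),(.55,0),(.7,0),(.85,0),(1.0,0),(1.1,0),(1.2,0),(1.3,0),(1.4,0),(1.5,0)):
        p,h=tcp(th,68,108,cl);print(th,p.round(1),round(h,1))
    for n,(a,b,z) in dict(jar=(442,172,30),beaker=(308,125,40),plug=(283,187,7),plug2=(285,291,7),bottle=(103,205,80),base=(0,0,0)).items():print(n,onz(t,a,b,z).round())
E
python3 legplan.py
```

```text
0.4 [ 590.4 -223.4   68. ] -9.2
0.4 [ 604.5 -213.9   68. ] -9.2
0.4 [ 611.1 -209.5   68. ] -9.2
0.55 [ 625.9 -202.2   68. ] -4.0
0.7 [ 639.6 -192.7   68. ] 0.8
0.85 [ 652.  -181.1   68. ] 5.0
1.0 [ 662.4 -167.6   68. ] 8.5
1.1 [ 668.2 -157.6   68. ] 10.5
1.2 [ 672.8 -147.1   68. ] 12.1
1.3 [ 676.3 -136.    68. ] 13.3
1.4 [ 678.6 -124.6   68. ] 14.2
1.5 [ 679.5 -112.9   68. ] 14.7
jar [ 662. -409.   30.]
beaker [785. -68.  40.]
plug [633.  -3.   7.]
plug2 [370.  -3.   7.]
bottle [586. 430.  80.]
base [1168.  768.    0.]
```

```bash
python3 -m pendant '[[[30,35,0,-0.05,0],[70,80,0,-0.1,0],[110,126,0,-0.15,0],[150,172,0,-0.2,0],[190,218,0,-0.26,0],[230,264,0,-0.26,0],[265,305,0,-0.26,0],[295,340,0,-0.26,0],[312,360,-15,-0.26,0],[319,367,-50,-0.26,0],[319,367,-90,-0.26,0],[319,367,-125,-0.26,0],[319,367,-143,-0.26,0],[319,367,-146,-0.26,0],[319,367,-146,-0.26,0]]]'
python3 - <<'E'
from h import *
f=grab('top');save(f,'top1.npz');crop(f,290,140,410,260,'t1.png',5)
f=grab('side');save(f,'side1.npz');crop(f,235,170,355,310,'s1.png',4)
o=observe();print(o['position'],o['eef_rot'],o['force'],o['grip_width'],o['time_s'])
E
```

```text
time_s: 1.6
position: [590.0, -223.5, 68.1]
eef_rot: [[0.985, 0.17, -0.001], [0.17, -0.985, 0.001], [-0.001, -0.001, -1.0]]
force: [-0.2, 0.7, -0.2]
grip_width: 0.7
[ 591.44654396 -224.25637176   70.437614  ] [[ 0.98548548  0.16974127  0.00250556]
 [ 0.16974457 -0.9854874  -0.00117154]
 [ 0.00227034  0.00157984 -0.99999617]] [ 0.08143946 -0.79737413  0.12908387] 0.4698403191729331 1.7
```

View pics/t1.png

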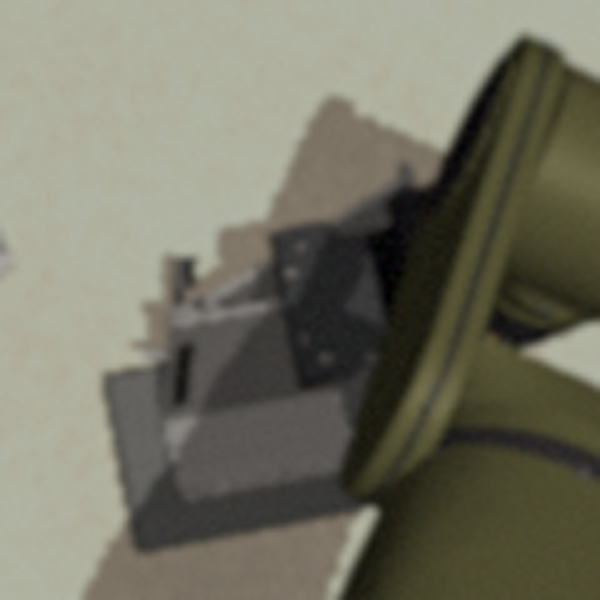

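View pics/s1.png

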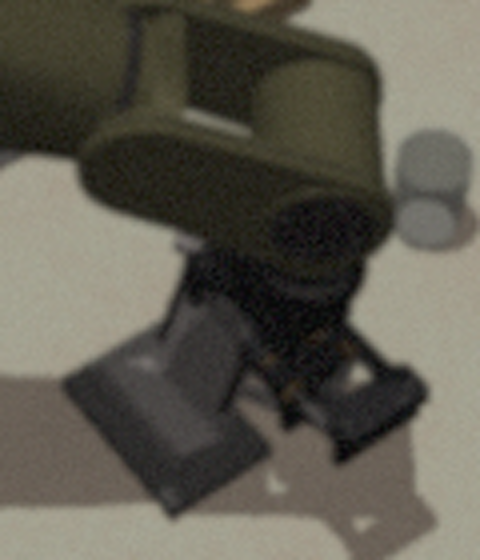

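```bash
python3 -m pendant '[[[7,5,0,0,0],[14,9,0,0,0],[20,13,0,0,0],[25,15,0,0,0],[30,18,0,0,0],[35,21,0,0,0],[40,25,0,0,0],[44,28,0,0,0],[49,31,0,0,0],[53,35,0,0,0],[57,38,0,0,0],[61,42,0,0,0],[64,45,0,0,0],[66,49,0,0,0],[69,52,0,0,0],[72,56,0,0,0],[74,59,0,0,0],[76,62,0,0,0],[78,66,0,0,0],[78,66,0,0,0]]]'
python3 - <<'E'
from h import *
f=grab('top');save(f,'top2.npz');crop(f,290,140,410,260,'t2.png',5)
f=grab('side');save(f,'side2.npz');crop(f,235,170,355,310,'s2.png',4)
o=observe();print(o['position'],o['force'],o['ft_torque'],o['time_s'])
E
```

```text
time_s: 3.7
position: [668.7, -157.1, 68.7]
eef_rot: [[0.985, 0.17, 0.0], [0.17, -0.985, 0.0], [0.0, -0.0, -1.0]]
force: [-0.5, -0.6, 0.6]
grip_width: 0.6
[ 668.56098258 -157.42803512   68.76631236] [ 0.03984739 -0.17391809 -0.01768271] [-0.04307327  0.05759023 -0.02685596] 3.8
```

View pics/t2.png

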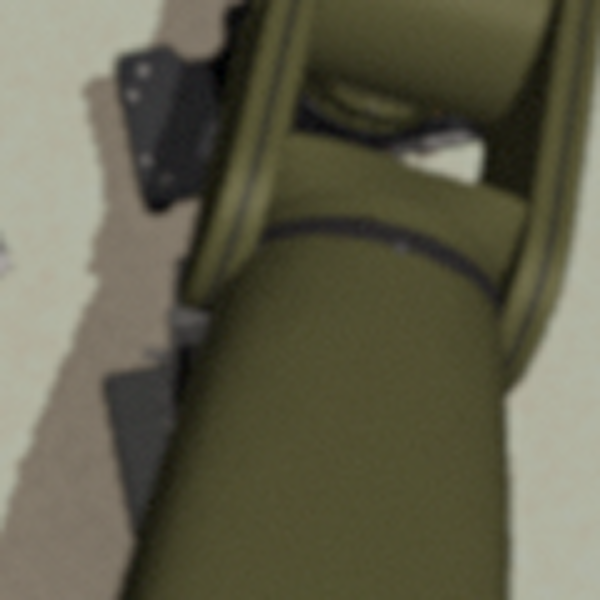

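View pics/s2.png

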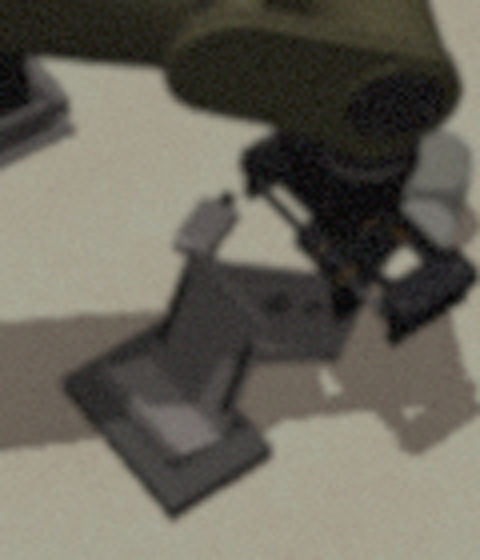

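```bash
python3 -m pendant '[[[1,2,0,0,0],[1.5,3.5,0,0,0],[2,5,0,0,0],[2.5,5,0,0,0]]]' | egrep 'force|pos'; python3 -m pendant '[[[1,2,0,0,0],[1.5,3.5,0,0,0],[2,5,0,0,0],[2,5,0,0,0]]]'| egrep 'force|pos'; python3 -m pendant '[[[0.5,1,0,0,0],[1,2,0,0,0],[1,2,0,0,0]]]'| egrep 'force|pos'
```

```text
position: [670.8, -152.5, 68.6]
force: [-0.7, -0.3, 0.2]
position: [673.0, -147.3, 68.6]
force: [0.2, 0.1, 0.3]
position: [674.0, -145.5, 68.7]
force: [0.1, -0.6, 0.6]
```

```bash
cat > chk.py <<'E'
from station import observe
import sys
o=observe();F=o['force'];print(o['position'].round(1),F.round(1),o['ft_torque'].round(2),o['time_s'])
sys.exit(1 if F[1]<-2 or F[0]<-2.5 else 0)
E
python3 -m pendant '[[[0.3,1,0,0,0],[0.3,1,0,0,0]]]'>/dev/null; python3 chk.py && python3 -m pendant '[[[0.3,1,0,0,0],[0.3,1,0,0,0]]]' >/dev/null; python3 chk.py && python3 -m pendant '[[[0.3,1,0,0,0],[0.3,1,0,0,0]]]' >/dev/null;  python3 chk.py && python3 -m pendant '[[[0.3,1,0,0,0],[0.3,1,0,0,0]]]' >/dev/null;  python3 chk.py && python3 -m pendant '[[[0.3,1,0,0,0],[0.3,1,0,0,0]]]' >/dev/null;  python3 chk.py
```

```text
[ 674.2 -144.5   68.6] [-0.2  0.5 -0.1] [-0.04 -0.01  0.02] 5.1
[ 674.5 -143.5   68.6] [-0.1 -0.9 -0.7] [-0.05  0.07 -0.04] 5.3
[ 674.8 -142.5   68.7] [-0.   0.5  0.2] [-0.01  0.03  0.02] 5.5
[ 675.1 -141.5   68.6] [0.  0.5 0.1] [-0.02  0.06  0.01] 5.7
[ 675.4 -140.5   68.6] [0.1 0.1 0.8] [0.01 0.07 0.01] 5.9
```

```bash

python3 -m pendant '[[[0.2,1,0,0,0],[0.2,1,0,0,0]]]'>/dev/null; python3 chk.py && python3 -m pendant '[[[0.3,1,0,0,0],[0.3,1,0,0,0]]]' >/dev/null; python3 chk.py && python3 -m pendant '[[[0.3,1,0,0,0],[0.3,1,0,0,0]]]' >/dev/null;  python3 chk.py && python3 -m pendant '[[[0.2,1,0,0,0],[0.2,1,0,0,0]]]' >/dev/null;  python3 chk.py && python3 -m pendant '[[[0.2,1,0,0,0],[0.2,1,0,0,0]]]' >/dev/null;  python3 chk.py;
python3 - <<'E'
from h import *
f=grab('side');save(f,'side3.npz');crop(f,235,170,355,310,'s3.png',4)
E
```

```text
[ 675.6 -139.5   68.6] [-0.1  0.3 -0.2] [-0.01  0.04  0.01] 6.1
[ 675.9 -138.5   68.6] [0.2 0.4 0.4] [ 0.    0.05 -0.03] 6.3
[ 676.2 -137.5   68.6] [-0.1 -0.6  0.4] [-0.02  0.1  -0.  ] 6.5
[ 676.5 -136.5   68.7] [0.3 1.1 0.5] [-0.05  0.02 -0.01] 6.7
[ 676.6 -135.5   68.6] [-0.7 -0.9 -0.8] [-0.05  0.07  0.03] 6.9
```

View pics/s3.png

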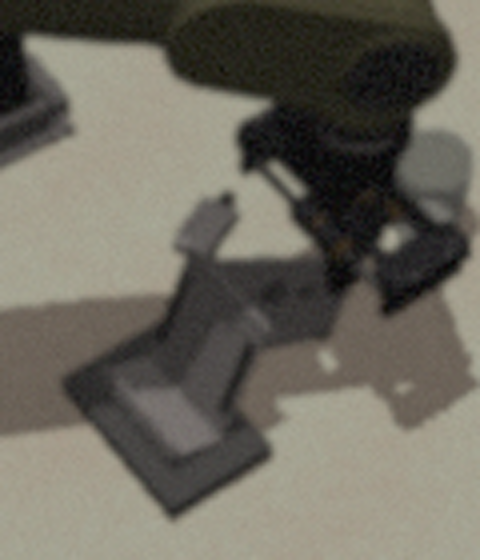

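```bash

python3 -m pendant '[[[0.2,1,0,0,0],[0.2,1,0,0,0]]]'>/dev/null; python3 chk.py && python3 -m pendant '[[[0.2,1,0,0,0],[0.2,1,0,0,0]]]' >/dev/null; python3 chk.py && python3 -m pendant '[[[0.2,1,0,0,0],[0.2,1,0,0,0]]]' >/dev/null;  python3 chk.py && python3 -m pendant '[[[0.2,1,0,0,0],[0.2,1,0,0,0]]]' >/dev/null;  python3 chk.py && python3 -m pendant '[[[0.2,1,0,0,0],[0.2,1,0,0,0]]]' >/dev/null;  python3 chk.py &&
python3 -m pendant '[[[0.1,1,0,0,0],[0.1,1,0,0,0]]]'>/dev/null; python3 chk.py && python3 -m pendant '[[[0.2,1,0,0,0],[0.2,1,0,0,0]]]' >/dev/null; python3 chk.py
```

```text
[ 676.8 -134.5   68.6] [-0.4  0.   0.1] [-0.04  0.02 -0.  ] 7.15
[ 677.  -133.6   68.6] [-0.7 -0.2 -0.3] [-0.08  0.07 -0.01] 7.35
[ 677.1 -133.1   68.6] [-0.6 -2.9 -0.9] [-0.48  0.17 -0.01] 7.55
[ 677.1 -133.1   68.6] [-0.6 -2.9 -0.9] [-0.48  0.17 -0.01] 7.55
[ 677.1 -133.1   68.6] [-0.6 -2.9 -0.9] [-0.48  0.17 -0.01] 7.55
[ 677.1 -133.1   68.6] [-0.6 -2.9 -0.9] [-0.48  0.17 -0.01] 7.55
[ 677.1 -133.1   68.6] [-0.6 -2.9 -0.9] [-0.48  0.17 -0.01] 7.55
```

```bash
python3 -m pendant '[[[0.1,0.4,0,0,0],[0.1,0.4,0,0,0]]]'>/dev/null; python3 chk.py
```

```text
[ 677.1 -132.9   68.6] [-1.7 -5.  -1. ] [-0.83  0.23 -0.05] 7.75
```

```bash
python3 -m pendant '[[[-2,-8,0,0,0],[-4,-20,0,0,0],[-6,-32,0,0,0],[-6,-34,30,0,0],[-6,-34,75,0,0],[-6,-34,120,0,0],[-6,-34,160,0,0],[-6,-34,180,0,0],[-6,0,185,0,0],[-10,40,185,0,0],[-10,85,185,0,40],[-10,130,185,0,95],[-10,160,185,0,95],[-10,170,185,0,95]]]'
python3 - <<'E'
from h import *
t=load('top0.npz')
for x,y in((83,298),(237,215),(272,288),(115,365)):print('big1',onz(t,x/4+80,y/4+170,239).round(1))
for x,y in((500,383),(575,402),(512,578),(435,550)):print('big2',onz(t,x/4+80,y/4+170,239).round(1))
f=grab('top','t4f.png');save(f,'top4.npz');crop(f,290,140,410,260,'t4.png',5)
f=grab('side','s4f.png');save(f,'side4.npz');crop(f,235,170,355,310,'s4.png',4)
p=np.array([534.2,182.6]);a=.111;ex=np.array([np.cos(a),np.sin(a)]);ey=np.array([-ex[1],ex[0]])
for i in(-1,1):
  for j in(-1,1):print('body',(p+ex*37.5*i+ey*90*j).round(1))
E
```

```text
time_s: 9.15
position: [667.2, 40.1, 253.9]
eef_rot: [[0.985, 0.173, 0.0], [0.173, -0.985, 0.001], [0.001, -0.001, -1.0]]
force: [0.1, -1.0, -0.2]
grip_width: 26.9
big1 [488.1 373.  239. ]
big1 [528.8 295.5 239. ]
big1 [491.8 277.3 239. ]
big1 [454.4 356.1 239. ]
big2 [442.7 162.6 239. ]
big2 [432.7 125.2 239. ]
big2 [346.6 157.  239. ]
big2 [360.9 195.2 239. ]
body [506.9  89. ]
body [487.  267.9]
body [581.4  97.3]
body [561.5 276.2]
```

View pics/t4f.png

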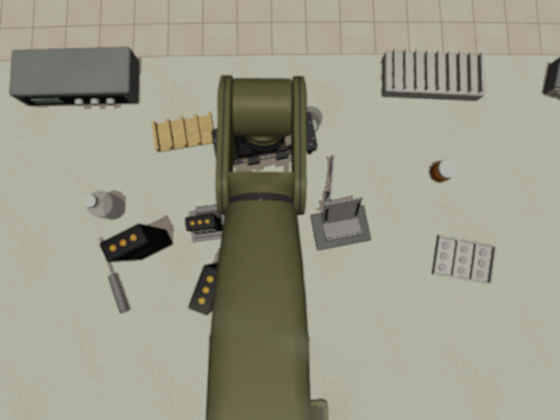

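View pics/s4.png

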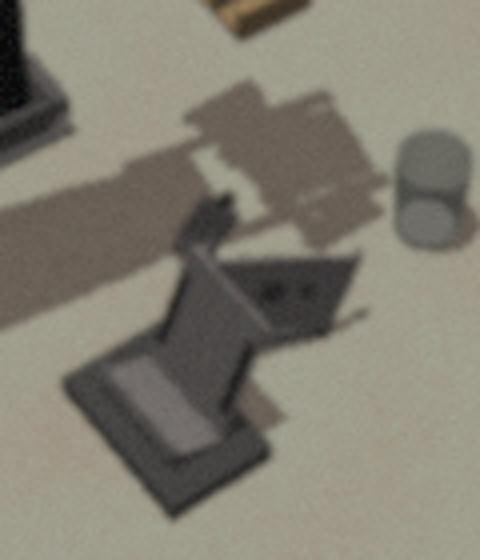

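```bash
python3 -c "
from h import *
s=load('side0.npz');print((proj(s,(491.8,277.3,239))-(150,100))*4,(proj(s,(528.8,295.5,239))-(150,100))*4)"
python3 -m pendant '[[[-10,10,0,-0.02,95],[-40,40,0,-0.06,95],[-75,80,0,-0.06,95],[-108,118,0,-0.06,95],[-126,137,0,-0.06,95],[-133,143,0,-0.06,95],[-133,144,0,-0.06,95],[-133,144,0,-0.06,95],[-133,144,0,-0.06,95]]]'
python3 chk.py;python3 - <<'E'
from h import *
f=grab('top');crop(f,100,160,300,310,'t5.png',4)
f=grab('side');save(f,'side5.npz');crop(f,150,60,300,240,'s5.png',3.3)
E
```

```text
[216.30666569 132.6473865 ] [252.54212493 103.96560669]
time_s: 10.15
position: [535.3, 180.4, 253.6]
eef_rot: [[0.994, 0.109, 0.0], [0.109, -0.994, -0.0], [0.0, 0.0, -1.0]]
force: [0.6, 0.1, 0.6]
grip_width: 94.5
[535.3 180.4 253.6] [0.6 0.1 0.6] [-0.    0.07 -0.01] 10.15
```

View pics/s5.png

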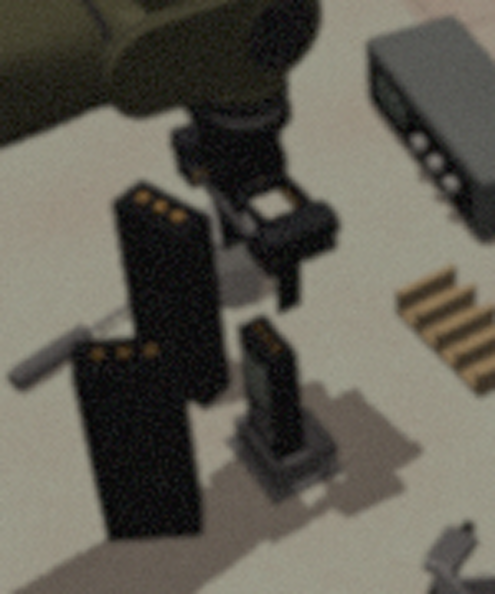

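View pics/t5.png

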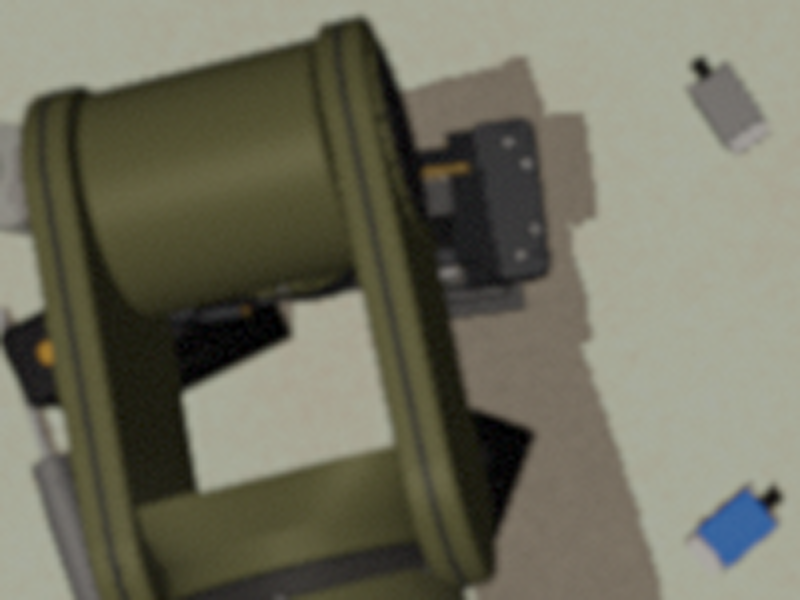

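```bash
python3 -m pendant '[[[-1,1.5,-20,0,95],[-1,1.5,-50,0,95],[-1,1.5,-70,0,95],[-1,1.5,-82,0,95],[-1,1.5,-85,0,95],[-1,1.5,-85,0,95]]]' | egrep 'pos|force|grip'
python3 - <<'E'
from h import *
f=grab('side');crop(f,150,60,300,240,'s6.png',3.3)
E
```

```text
position: [533.7, 183.1, 168.8]
force: [0.1, -1.1, 0.1]
grip_width: 95.2
```

View pics/s6.png

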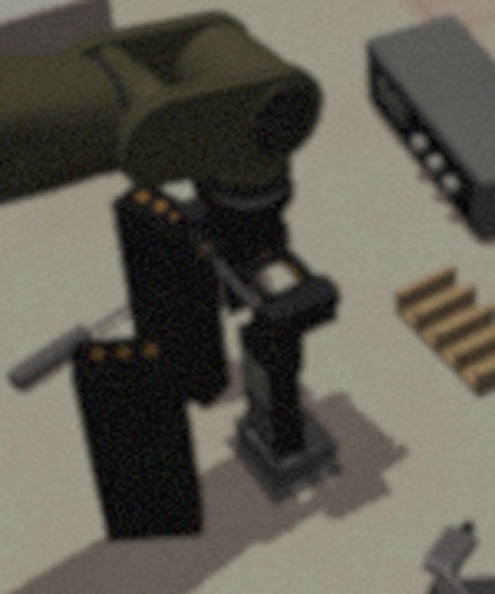

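```bash
python3 -c "
from h import *
s=load('side0.npz')
for z in (170,250,300,350,400,450):print(z,(proj(s,(534,183,z))-(150,60))*3.3)"
```

```text
170 [265.13528343 344.08041443]
250 [258.98542733 280.85470476]
300 [254.93939743 238.92873129]
350 [250.73034636 195.02478308]
400 [246.35251696 149.03550784]
450 [241.80072659 100.85141051]
```

```bash
python3 -m pendant '[[[0,0,-15,0,95],[0,0,-28,0,95]]]' | egrep 'pos|force|grip';python3 -m pendant '[[[0,0,-10,0,95],[0,0,-17,0,95],[0,0,-17,0,95]]]' | egrep 'pos|force|grip'; python3 chk.py
```

```text
position: [534.0, 183.4, 140.9]
force: [-0.1, -0.2, 0.1]
grip_width: 95.0
position: [532.2, 183.0, 121.7]
force: [-0.0, -0.7, 0.0]
grip_width: 95.4
[532.2 183.  121.7] [-0.  -0.7  0. ] [0.04 0.03 0.04] 11.4
```

Close on it and check the force; then look.

```bash
python3 -m pendant '[[[0,0,0,0,80],[0,0,0,0,72],[0,0,0,0,66],[0,0,0,0,60],[0,0,0,0,60],[0,0,0,0,60],[0,0,0,0,60]]]' | egrep 'pos|force|grip'
python3 - <<'E'
from h import *
f=grab('side');crop(f,180,90,270,220,'s7.png',4.5)
E
```

```text
position: [533.6, 183.4, 124.1]
force: [0.2, 0.9, 3.6]
grip_width: 65.7
```

View pics/s7.png

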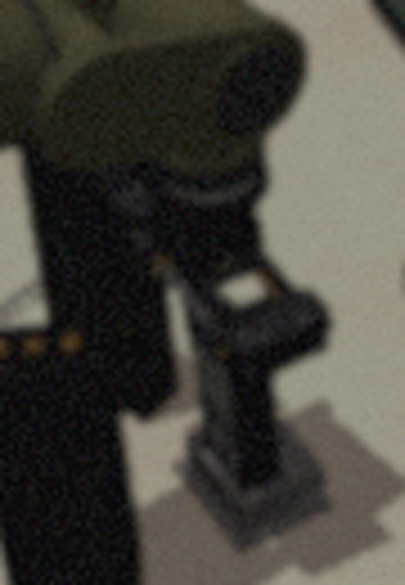

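```bash
python3 -m pendant '[[[0,0,3,0,60],[0,0,8,0,60],[0,0,16,0,60],[0,0,26,0,60],[0,0,38,0,60],[0,0,54,0,60],[0,0,74,0,60],[0,0,98,0,60],[0,0,122,0,60],[0,0,142,0,60],[0,0,155,0,60],[0,0,160,0,60],[0,0,160,0,60],[0,0,160,0,60]]]' | egrep 'pos|force|grip'
python3 - <<'E'
from h import *
f=grab('side');save(f,'side8.npz');crop(f,160,30,280,220,'s8.png',3.2);print(observe()['force'],observe()['ft_torque'])
E
```

```text
position: [532.8, 183.2, 282.5]
force: [0.2, 0.2, -4.2]
grip_width: 66.2
[-1.83805215 -0.40965297 -4.72215398] [ 0.02190876  0.01024697 -0.00465127]
```

View pics/s8.png

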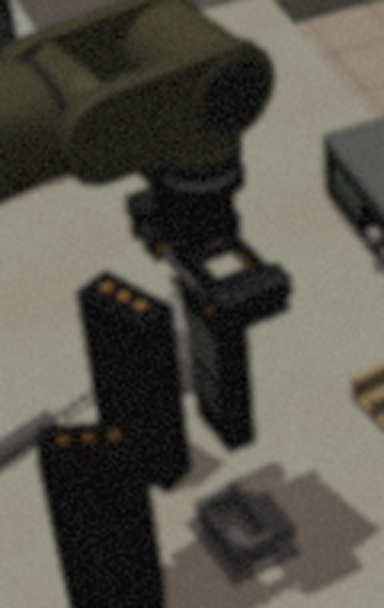

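```bash
python3 -m pendant '[[[0,-8,0,0,60],[0,-22,0,0,60],[-1,-42,0,0.01,60],[-2,-67,0,0.02,60],[-2,-95,0,0.03,60],[-3,-125,0,0.04,60],[-4,-155,0,0.05,60],[-4,-185,0,0.06,60],[-5,-215,0,0.06,60],[-5,-245,0,0.06,60],[-6,-272,0,0.06,60],[-6,-295,0,0.06,60],[-6,-312,0,0.06,60],[-6,-323,0,0.06,60],[-6,-329,0,0.06,60],[-6,-330,0,0.06,60],[-6,-330,0,0.06,60]]]' | egrep 'pos|force|grip|rot'
python3 -m pendant '[[[0,0,-10,0,60],[0,0,-30,0,60],[0,0,-50,0,60],[0,0,-65,0,60],[0,0,-75,0,60],[0,0,-80,0,60],[0,0,-80,0,60],[0,0,-80,0,60]]]' | egrep 'pos|force|grip|rot'
python3 - <<'E'
from h import *
f=grab('side');save(f,'side9.npz');crop(f,220,100,350,310,'s9.png',3.8)
f=grab('top');save(f,'top9.npz');crop(f,270,150,400,270,'t9.png',5)
E
```

```text
position: [527.3, -146.2, 283.6]
eef_rot: [[0.985, 0.17, -0.0], [0.17, -0.985, 0.0], [-0.0, -0.001, -1.0]]
force: [-0.1, 0.4, -3.7]
grip_width: 66.2
position: [527.8, -146.9, 204.6]
eef_rot: [[0.985, 0.17, 0.001], [0.17, -0.985, -0.001], [0.001, 0.001, -1.0]]
force: [-0.1, 0.4, -4.3]
grip_width: 66.1
```

View pics/s9.png

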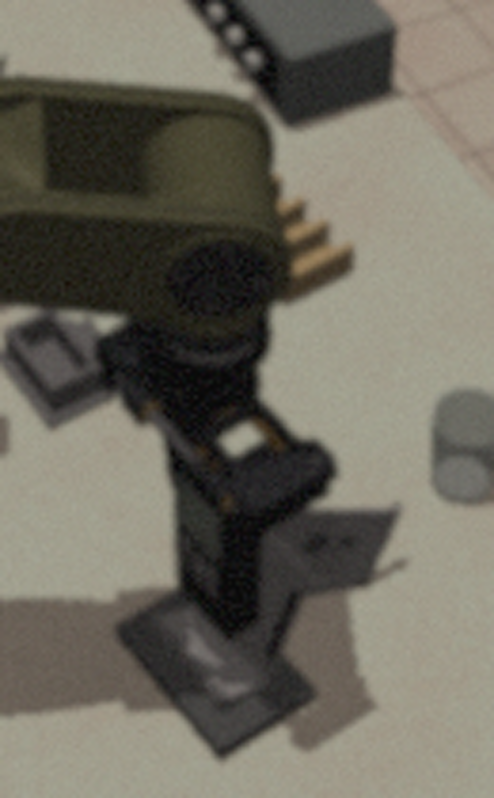

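View pics/t9.png

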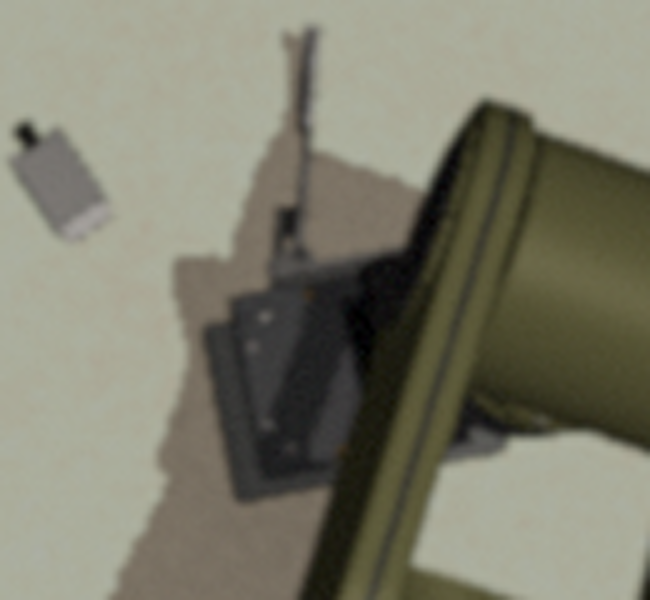

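```bash
python3 - <<'E'
from ov import *
f=load('side9.npz');d=np.load('fit.npz');S=d['stand']
P=(528,-146.4,.171)
polys=[(P,[(-16,33,88.6),(-16,-33,88.6),(16,-33,88.6)],(0,255,0)),(P,[(-16,-33,88.6),(-16,-33,200)],(0,255,0)),(P,[(-16,33,88.6),(-16,33,200)],(0,255,0))]+stand_polys(S,1.33)
overlay(f,240,190,340,310,'ov9.png',polys,5)
E
```

```text
(no output)
```

View pics/ov9.png

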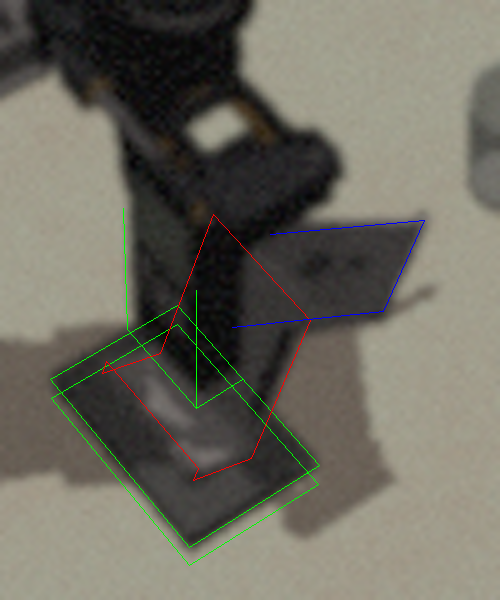

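```bash
cat > chk2.py <<'E'
from station import observe
import sys
o=observe();F=o['force'];f=F[0]*.986+F[1]*.167
print(o['position'].round(1),'F',F.round(1),'along',round(f,1),'T',o['ft_torque'].round(2),o['grip_width'].round(1),o['time_s'])
sys.exit(1 if f<-5 or F[2]>1.5 else 0)
E
python3 -m pendant '[[[0,0,-10,0,60],[0,0,-22,0,60],[0,0,-32,0,60],[0,0,-36,0,60],[0,0,-36,0,60]]]'>/dev/null; python3 chk2.py && python3 -m pendant '[[[2,0.3,0,0,60],[4,0.7,0,0,60],[4,0.7,0,0,60]]]'>/dev/null; python3 chk2.py && python3 -m pendant '[[[2,0.3,0,0,60],[4,0.7,0,0,60],[4,0.7,0,0,60]]]' >/dev/null; python3 chk2.py && python3 -m pendant '[[[2,0.3,0,0,60],[4,0.7,0,0,60],[4,0.7,0,0,60]]]' >/dev/null; python3 chk2.py
```

```text
Traceback (most recent call last):
  File "chk2.py", line 4, in <module>
    print(o['position'].round(1),'F',F.round(1),'along',round(f,1),'T',o['ft_torque'].round(2),o['grip_width'].round(1),o['time_s'])
                                                                                               ^^^^^^^^^^^^^^^^^^^^^
AttributeError: 'float' object has no attribute 'round'
Traceback (most recent call last):
  File "chk2.py", line 4, in <module>
    print(o['position'].round(1),'F',F.round(1),'along',round(f,1),'T',o['ft_torque'].round(2),o['grip_width'].round(1),o['time_s'])
                                                                                               ^^^^^^^^^^^^^^^^^^^^^
AttributeError: 'float' object has no attribute 'round'
Traceback (most recent call last):
  File "chk2.py", line 4, in <module>
    print(o['position'].round(1),'F',F.round(1),'along',round(f,1),'T',o['ft_torque'].round(2),o['grip_width'].round(1),o['time_s'])
                                                                                               ^^^^^^^^^^^^^^^^^^^^^
AttributeError: 'float' object has no attribute 'round'
Traceback (most recent call last):
  File "chk2.py", line 4, in <module>
    print(o['position'].round(1),'F',F.round(1),'along',round(f,1),'T',o['ft_torque'].round(2),o['grip_width'].round(1),o['time_s'])
                                                                                               ^^^^^^^^^^^^^^^^^^^^^
AttributeError: 'float' object has no attribute 'round'
```

```bash
sed -i "s/o\['grip_width'\].round(1)/round(o['grip_width'],1)/" chk2.py; python3 chk2.py && python3 -m pendant '[[[2,0.3,0,0,60],[4,0.7,0,0,60],[4,0.7,0,0,60]]]'>/dev/null; python3 chk2.py && python3 -m pendant '[[[2,0.3,0,0,60],[4,0.7,0,0,60],[4,0.7,0,0,60]]]' >/dev/null; python3 chk2.py && python3 -m pendant '[[[2,0.3,0,0,60],[4,0.7,0,0,60],[4,0.7,0,0,60]]]' >/dev/null; python3 chk2.py
```

```text
[ 526.5 -146.4  166. ] F [-0.5  0.1 -4.5] along -0.5 T [ 0.02  0.03 -0.02] 65.8 16.7
[ 532.  -146.1  168.4] F [ 0.1  0.4 -3.6] along 0.2 T [ 0.    0.06 -0.04] 65.6 17.0
[ 535.1 -145.4  168. ] F [-2.7 -1.1 -2.1] along -2.9 T [-0.1   0.73 -0.07] 65.8 17.3
[ 539.  -144.5  168.2] F [-4.9  0.6  2.6] along -4.7 T [0.22 1.52 0.02] 65.7 17.6
```

```bash
python3 -m pendant '[[[0,0,0.7,0,60],[0,0,0.7,0,60],[0,0,0.7,0,60]]]' >/dev/null; python3 chk2.py
python3 - <<'E'
from h import *
f=grab('side');save(f,'side10.npz');crop(f,230,170,340,310,'s10.png',5)
E
```

```text
[ 538.9 -144.5  168.3] F [-4.8 -0.3  0.2] along -4.8 T [ 0.13  1.54 -0.03] 65.7 17.9
```

View pics/s10.png

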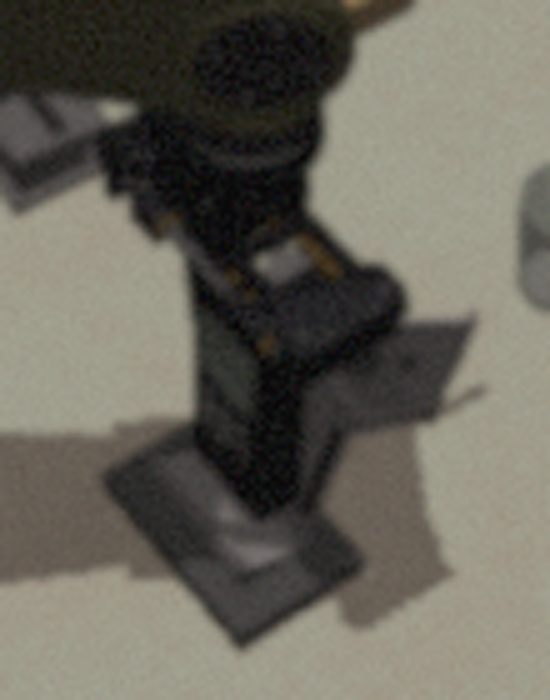

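```bash
sed -i 's/f<-5/f<-7.5/;s/F\[2\]>1.5/F[2]>3/' chk2.py; python3 -m pendant '[[[1,0.2,0.1,0,60],[2,0.35,0.2,0,60],[2,0.35,0.2,0,60]]]' >/dev/null; python3 chk2.py && python3 -m pendant '[[[1,0.2,0.1,0,60],[2,0.35,0.2,0,60],[2,0.35,0.2,0,60]]]' >/dev/null; python3 chk2.py && python3 -m pendant '[[[1,0.2,0.1,0,60],[2,0.35,0.2,0,60],[2,0.35,0.2,0,60]]]' >/dev/null; python3 chk2.py
```

```text
[ 541.1 -144.2  168.4] F [-4.6 -0.2  0.8] along -4.6 T [0.17 1.57 0.02] 66.0 18.25
[ 543.1 -143.8  168.6] F [-5.3  0.7 -0.6] along -5.1 T [0.16 1.47 0.01] 65.9 18.55
[ 545.2 -143.5  168.7] F [-4.9  0.1 -0. ] along -4.8 T [0.19 1.38 0.05] 65.6 18.85
```

```bash
python3 -m pendant '[[[2,0.35,0,0,60],[4,0.7,0,0,60],[6,1,0,0,60],[8,1.35,-0.1,0,60]]]' >/dev/null; python3 chk2.py && python3 -m pendant '[[[2,0.35,-0.1,0,60],[4,0.7,-0.2,0,60],[6,1,-0.4,0,60],[7,1.2,-0.5,0,60]]]' >/dev/null; python3 chk2.py && python3 -m pendant '[[[2,0.35,-0.2,0,60],[4,0.7,-0.4,0,60],[6,1,-0.6,0,60],[6,1,-0.6,0,60]]]' >/dev/null; python3 chk2.py
python3 - <<'E'
from h import *
f=grab('side');save(f,'side11.npz');crop(f,230,170,340,310,'s11.png',5)
E
```

```text
[ 553.5 -142.1  168.9] F [-4.8  1.6  0.9] along -4.5 T [ 0.3   1.46 -0.02] 65.8 19.25
[ 560.7 -140.9  168.6] F [-4.8  2.2  1.2] along -4.4 T [ 0.46  1.43 -0.03] 66.0 19.65
[ 566.7 -140.1  167.8] F [-3.7  0.9 -0.4] along -3.5 T [ 0.23  1.18 -0.04] 65.9 20.05
```

View pics/s11.png

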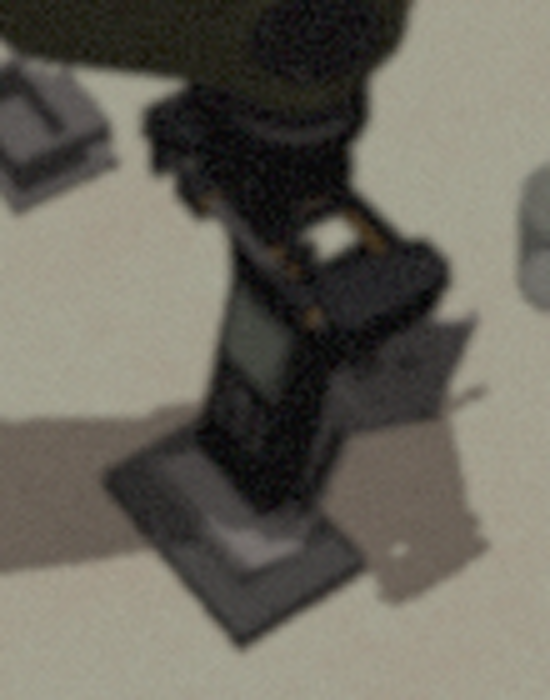

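```bash
sed -i 's/f<-7.5/f<-6/' chk2.py; python3 -m pendant '[[[2,0.35,-0.2,0,60],[4,0.7,-0.5,0,60],[4,0.7,-0.5,0,60]]]' >/dev/null; python3 chk2.py && python3 -m pendant '[[[1.5,0.3,-0.2,0,60],[3,0.5,-0.5,0,60],[3,0.5,-0.5,0,60]]]' >/dev/null; python3 chk2.py && python3 -m pendant '[[[1,0.2,-0.2,0,60],[2,0.35,-0.4,0,60],[2,0.35,-0.4,0,60]]]' >/dev/null; python3 chk2.py
```

```text
[ 570.6 -139.4  167.3] F [-3.8  0.8  1.1] along -3.6 T [ 0.2   1.24 -0.06] 65.9 20.4
[ 573.6 -138.9  166.8] F [-2.6  0.4  0.1] along -2.5 T [ 0.05  1.22 -0.03] 65.6 20.7
[ 575.5 -138.6  166.4] F [-3.9 -0.6  0.8] along -3.9 T [-0.05  1.22 -0.  ] 65.5 21.0
```

```bash
sed -i 's/F\[2\]>3/F[2]>4/' chk2.py; python3 -m pendant '[[[-0.7,-0.1,-2,0,60],[-1.3,-0.2,-4,0,60],[-2,-0.35,-6,0,60]]]' >/dev/null; python3 chk2.py && python3 -m pendant '[[[-0.5,-0.1,-2,0,60],[-1.2,-0.2,-4,0,60],[-1.9,-0.35,-6,0,60]]]' >/dev/null; python3 chk2.py && python3 -m pendant '[[[-0.5,-0.1,-2,0,60],[-1,-0.2,-4,0,60],[-1.7,-0.3,-6,0,60]]]' >/dev/null; python3 chk2.py
```

```text
[ 573.2 -138.9  160.1] F [-4.2 -1.3  0.2] along -4.3 T [-0.25  1.19 -0.  ] 66.0 21.3
[ 571.2 -139.2  154.2] F [-4.2 -0.6  2.7] along -4.3 T [-0.27  1.44 -0.01] 65.9 21.6
[ 569.7 -139.5  148.1] F [-5.2 -1.4  1.7] along -5.3 T [-0.25  1.34 -0.02] 65.8 21.9
```

```bash

python3 - <<'E'
from h import *
f=grab('side');save(f,'side12.npz');crop(f,230,170,340,310,'s12.png',5)
f=grab('top');save(f,'top12.npz');crop(f,290,150,400,260,'t12.png',5)
E
```

```text
(no output)
```

View pics/s12.png

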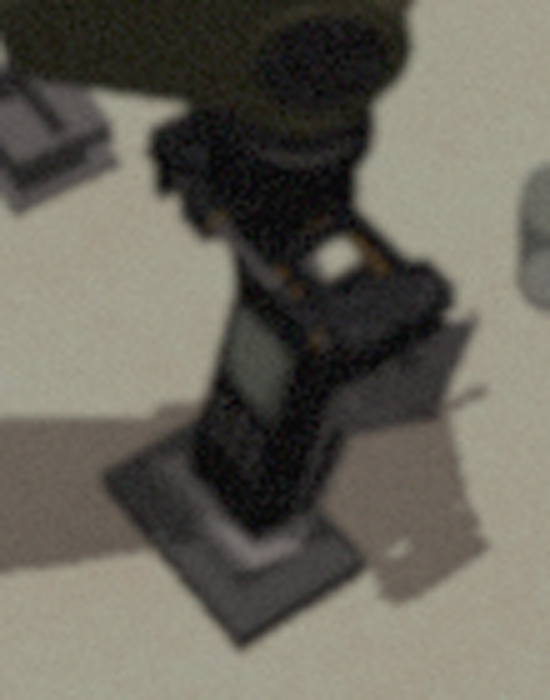

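View pics/t12.png

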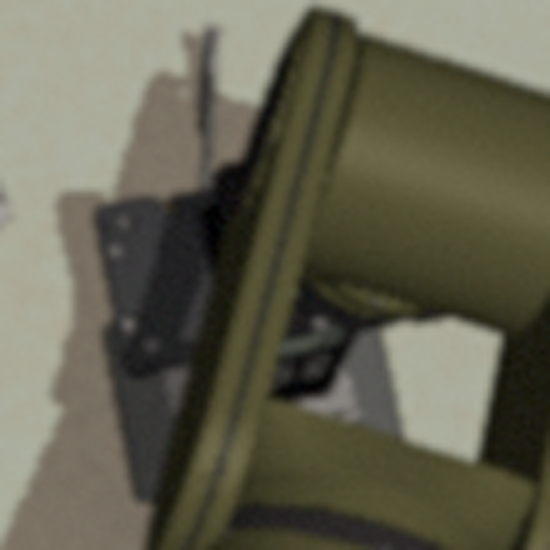

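```bash
cat > lg.py <<'E'
from ov import *
def logpolys(S,y0,s,col=(0,255,255),phi=.349):
    cu=np.array([np.sin(phi),0,np.cos(phi)]);cl=np.array([-np.cos(phi),0,np.sin(phi)])
    b=C+s*u+Y(y0)
    q=lambda d,y,h:b+d*cl+h*cu+Y(y)
    return [(S,[q(0,-33,0),q(32,-33,0),q(32,33,0),q(32,33,165),q(32,-33,165),q(32,-33,0)],col),(S,[q(32,-33,165),q(0,-33,165),q(0,33,165),q(32,33,165)],col),(S,[q(0,-33,165),q(0,-33,0)],col)]
E
python3 - <<'E'
from lg import *
f=load('side12.npz');S=np.load('fit.npz')['stand']
overlay(f,240,190,330,310,'ov12.png',stand_polys(S,1.33)+logpolys(S,0,10),6)
f=load('top12.npz')
overlay(f,290,160,400,260,'ov12t.png',stand_polys(S,1.33)+logpolys(S,0,10),6)
E
```

```text
(no output)
```

View pics/ov12.png

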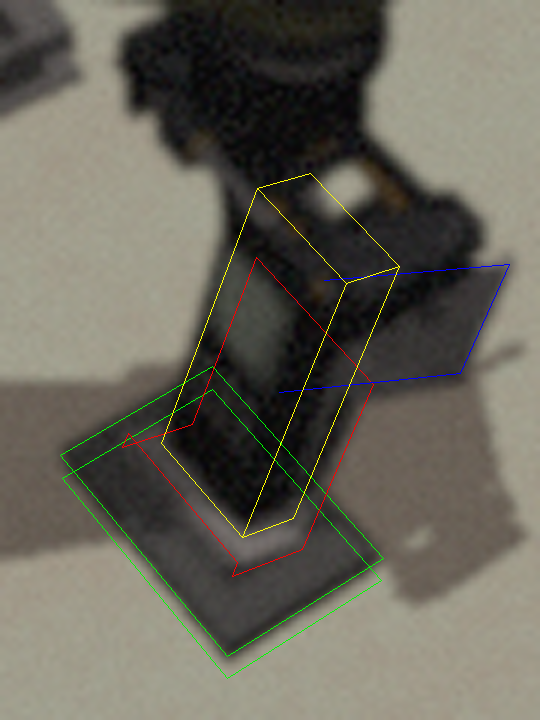

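View pics/ov12t.png

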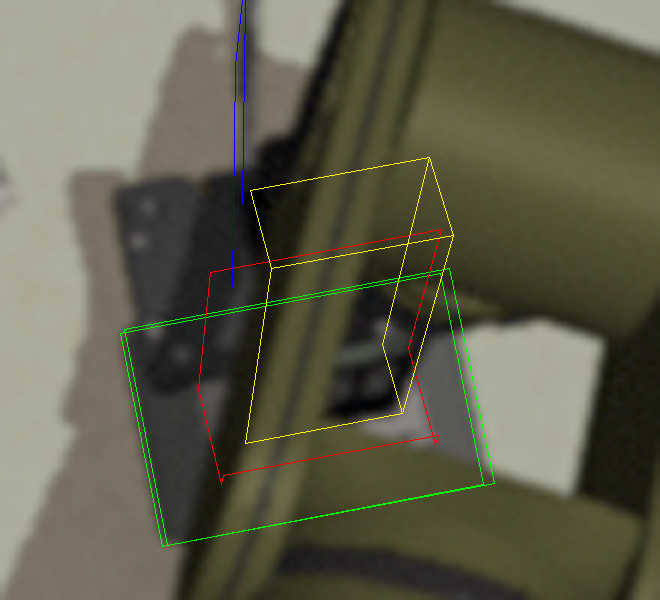

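```bash
sed -i 's/f<-6/f<-7/;s/F\[2\]>4/F[2]>5/' chk2.py; python3 -m pendant '[[[0,0,-1.5,0,60],[0,0,-3,0,60],[0,0,-3,0,60]]]' >/dev/null; python3 chk2.py && python3 -m pendant '[[[0,0,-1,0,60],[0,0,-2,0,60],[0,0,-2,0,60]]]' >/dev/null; python3 chk2.py && python3 -m pendant '[[[0,0,-1,0,60],[0,0,-2,0,60],[0,0,-2,0,60]]]' >/dev/null; python3 chk2.py
```

```text
[ 569.7 -139.4  145.1] F [-2.3 -0.9  0.2] along -2.4 T [-0.27  1.11 -0.04] 66.3 22.3
[ 569.7 -139.5  143.2] F [-4.6 -0.9  0.9] along -4.7 T [-0.25  1.19  0.01] 65.9 22.6
[ 570.6 -139.4  142.3] F [-2.5  0.7  4.3] along -2.3 T [ 0.13  0.97 -0.07] 66.2 22.9
```

```bash
sed -i 's/F\[2\]>5/F[2]>6/' chk2.py; python3 -m pendant '[[[1,0.2,-0.2,0,60],[2,0.35,-0.5,0,60],[2,0.35,-0.5,0,60]]]' >/dev/null; python3 chk2.py && python3 -m pendant '[[[1,0.2,-0.5,0,60],[1.5,0.25,-1,0,60],[1.5,0.25,-1,0,60]]]' >/dev/null; python3 chk2.py ; python3 - <<'E'
from h import *
f=grab('side');save(f,'side13.npz');crop(f,230,170,340,310,'s13.png',5)
E
```

```text
[ 572.4 -139.1  141.6] F [-1.4  1.1  5.2] along -1.2 T [ 0.05  1.07 -0.06] 66.2 23.2
[ 574.2 -138.8  140.8] F [-2.6  0.6  5.1] along -2.4 T [ 0.18  1.03 -0.08] 66.0 23.5
```

View pics/s13.png

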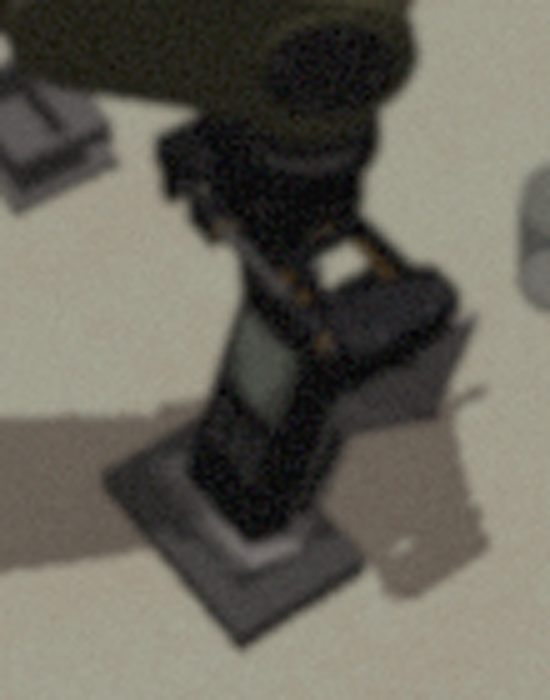

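```bash
sed -i 's/f<-7/f<-5.5/;' chk2.py; python3 -m pendant '[[[1,0.2,-0.2,0,60],[1.5,0.25,-0.4,0,60],[1.5,0.25,-0.4,0,60]]]' >/dev/null; python3 chk2.py && python3 -m pendant '[[[1,0.2,-0.2,0,60],[1.5,0.25,-0.4,0,60],[1.5,0.25,-0.4,0,60]]]' >/dev/null; python3 chk2.py && python3 -m pendant '[[[1,0.2,-0.2,0,60],[1.5,0.25,-0.4,0,60],[1.5,0.25,-0.4,0,60]]]' >/dev/null; python3 chk2.py
```

```text
[ 575.5 -138.5  140.3] F [-1.6  0.7  4.9] along -1.5 T [ 0.13  1.02 -0.02] 65.7 23.85
[ 576.9 -138.3  139.7] F [-2.  -0.2  6.1] along -2.0 T [ 0.04  0.96 -0.05] 66.1 24.15
[ 576.9 -138.3  139.7] F [-2.  -0.2  6.1] along -2.0 T [ 0.04  0.96 -0.05] 66.1 24.15
```

```bash
sed -i 's/F\[2\]>6/F[2]>7/;' chk2.py; python3 -m pendant '[[[1,0.2,0.3,0,60],[2,0.35,0.2,0,60],[2,0.35,0.2,0,60]]]' >/dev/null; python3 chk2.py && python3 -m pendant '[[[1,0.2,-0.2,0,60],[2,0.35,-0.4,0,60],[2,0.35,-0.4,0,60]]]' >/dev/null; python3 chk2.py && python3 - <<'E'
from lg import *
f=grab('side');save(f,'side14.npz');S=np.load('fit.npz')['stand']
crop(f,240,190,330,310,'s14.png',6)
for p in(.25,.3,.35,.4):
    cu=np.array([np.sin(p),0,np.cos(p)]);a=proj(f,W(S,C+32*l+Y(-33)+20*cu));b=proj(f,W(S,C+32*l+Y(-33)+120*cu));print(p,(b-a)[0]/(b-a)[1])
E
```

```text
[ 578.3 -138.1  139.1] F [-2.7  0.9  2.6] along -2.5 T [-0.11  0.98 -0.04] 65.8 24.45
[ 580.  -137.7  138.3] F [-2.9 -1.2  1.1] along -3.1 T [-0.35  1.1   0.01] 66.0 24.75
0.25 -0.3110784239684727
0.3 -0.3622589093663945
0.35 -0.4110136059942486
0.4 -0.45773839707817654
```

View pics/s14.png

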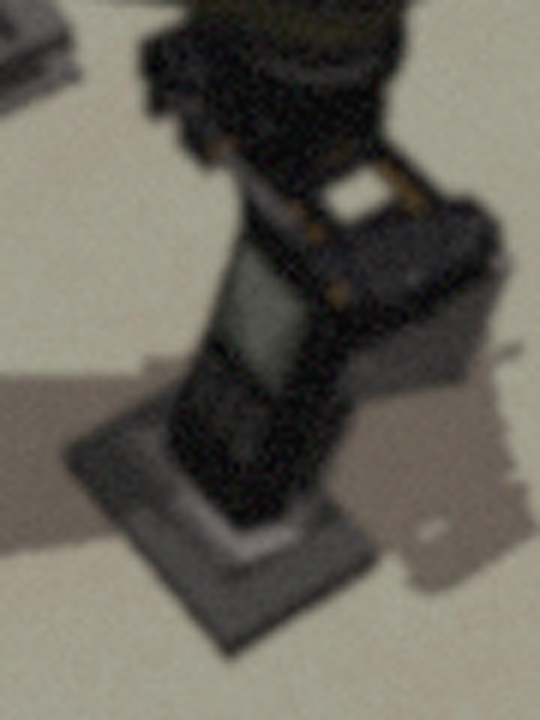

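```bash
python3 -m pendant '[[[1,0.2,-0.2,0,60],[1.5,0.25,-0.4,0,60],[1.5,0.25,-0.4,0,60]]]' >/dev/null; python3 chk2.py && python3 -m pendant '[[[1,0.2,-0.2,0,60],[1.5,0.25,-0.4,0,60],[1.5,0.25,-0.4,0,60]]]' >/dev/null; python3 chk2.py; python3 -m pendant '[[[0,0,0,0,60],[0,0,0,0,60]]]' >/dev/null; python3 chk2.py
```

```text
[ 581.4 -137.5  137.9] F [-2.9 -1.5 -0.1] along -3.2 T [-0.54  1.16 -0.02] 66.0 25.1
[ 582.7 -137.3  137.7] F [-5.8 -1.9  0.6] along -6.1 T [-0.61  1.31 -0.06] 66.1 25.4
[ 582.7 -137.3  137.7] F [-4.9 -1.3 -0. ] along -5.1 T [-0.6   1.28 -0.15] 65.9 25.6
```

```bash
python3 - <<'E'
from lg import *
S=np.load('fit.npz')['stand']
f=grab('side');save(f,'side15.npz');g=grab('top');save(g,'top15.npz')
f0=load('side9.npz');g0=load('top9.npz')
A=lambda f,b,k:cv2.resize(f['image'][b[1]:b[3],b[0]:b[2],::-1],None,fx=k,fy=k,interpolation=cv2.INTER_CUBIC)
b=(240,220,330,310);cv2.imwrite('pics/cmp_s.png',np.hstack([A(f0,b,4.4),A(f,b,4.4)]))
b=(290,150,380,260);cv2.imwrite('pics/cmp_t.png',np.hstack([A(g0,b,4.4),A(g,b,4.4)]))
def shift(a,c,b):
    a=cv2.cvtColor(a['image'],cv2.COLOR_RGB2GRAY)[b[1]:b[3],b[0]:b[2]].astype(np.float32);c=cv2.cvtColor(c['image'],cv2.COLOR_RGB2GRAY)[b[1]:b[3],b[0]:b[2]].astype(np.float32)
    w=cv2.createHanningWindow(a.shape[::-1],cv2.CV_32F);return cv2.phaseCorrelate(a,c,w)
print(shift(f0,f,(262,280,300,306)),shift(g0,g,(340,150,360,200)))
E
```

```text
((0.02728835412002084, 0.563194292903967), 0.9353646711066917) ((0.31193326192911996, 0.9710639768076597), 0.38346486473083496)
```

View pics/cmp_s.png

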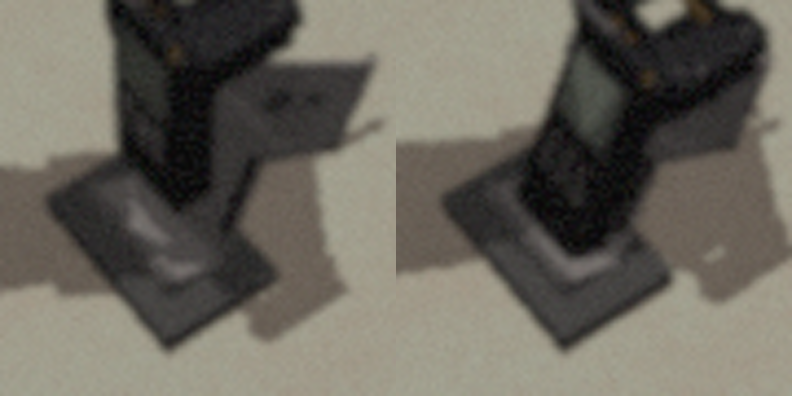

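View pics/cmp_t.png

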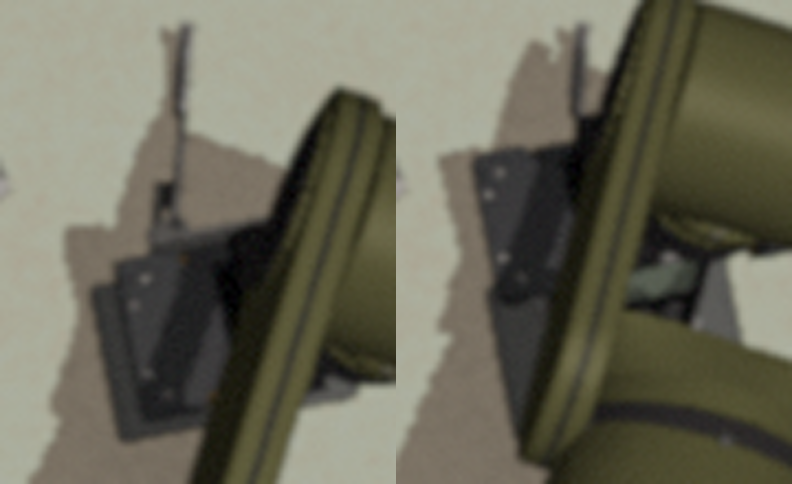

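```bash
python3 -m pendant '[[[-0.5,-0.1,-0.5,0,60],[-0.9,-0.15,-1,0,60],[-0.9,-0.15,-1,0,60]]]' >/dev/null; python3 chk2.py;  python3 -m pendant '[[[-0.2,0,-0.5,0,60],[-0.4,0,-1,0,60],[-0.4,0,-1,0,60]]]' >/dev/null; python3 chk2.py
```

```text
[ 582.5 -137.2  137.2] F [-3.  -1.1  0.4] along -3.2 T [-0.28  1.18 -0.06] 66.1 26.0
[ 582.6 -137.2  137.2] F [-3.3 -0.1  5.1] along -3.3 T [-0.04  1.25 -0.11] 65.6 26.3
```

```bash
python3 -m pendant '[[[0,0,0.5,0,60],[0,0,0.8,0,60],[0,0,0.8,0,66.5],[0,0,0.8,0,67.5],[0,0,0.8,0,69],[0,0,0.8,0,71],[0,0,0.8,0,74],[0,0,0.8,0,78],[0,0,0.8,0,82],[0,0,0.8,0,82]]]' |egrep 'pos|for|gri'; python3 - <<'E'
from h import *
f=grab('side');save(f,'side16.npz');crop(f,230,170,340,310,'s16.png',5)
E
```

```text
position: [581.9, -137.3, 136.9]
force: [-1.1, -1.6, -0.2]
grip_width: 81.8
```

View pics/s16.png

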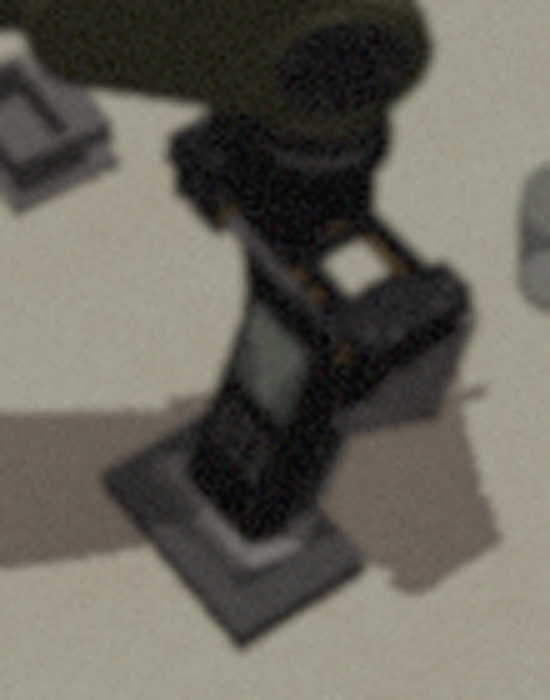

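```bash
python3 -m pendant '[[[0,0,0,0,88],[0,0,3,0,88],[0,0,10,0,88],[0,0,22,0,88],[0,0,40,0,88],[0,0,65,0,88],[0,0,95,0,88],[0,0,120,0,88],[0,0,130,0,88],[0,0,130,0,88]]]' |egrep 'pos|for|gri'; python3 -m pendant '[[[-20,20,0,0,88],[-50,50,0,0,88],[-80,85,0,0,88],[-110,120,0,0,88],[-135,150,0,0,88],[-150,170,0,0,88],[-155,180,0,0,88],[-155,180,0,0,88]]]' |egrep 'pos|for|gri'; python3 - <<'E'
from lg import *
S=np.load('fit.npz')['stand']
f=grab('side','s17f.png');save(f,'side17.npz');crop(f,230,170,340,310,'s17.png',5)
g=grab('top','t17f.png');save(g,'top17.npz')
crop(g,290,130,390,260,'t17.png',5)
overlay(g,290,130,390,260,'ov17t.png',stand_polys(S,1.33)+logpolys(S,0,0),4.5)
overlay(f,240,190,330,310,'ov17.png',stand_polys(S,1.33)+logpolys(S,0,0),5)
E
```

```text
position: [582.9, -137.7, 269.7]
force: [0.4, 0.3, 0.1]
grip_width: 88.0
position: [426.3, 43.4, 265.9]
force: [1.2, 0.1, 0.7]
grip_width: 87.8
```

View pics/s17.png

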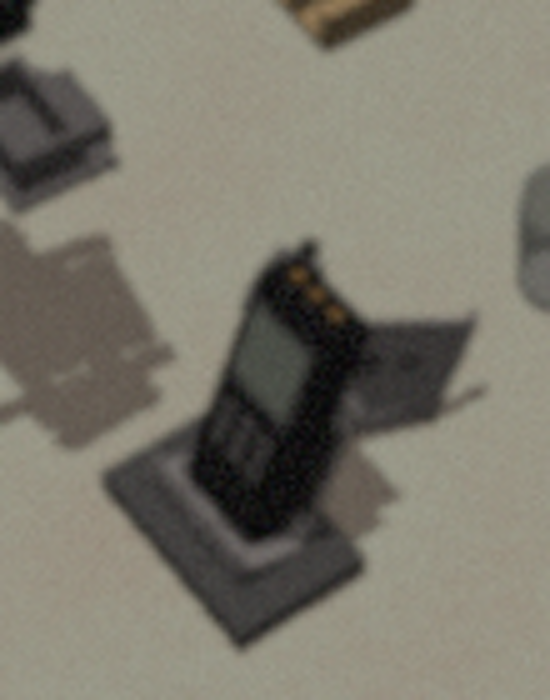

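View pics/t17.png

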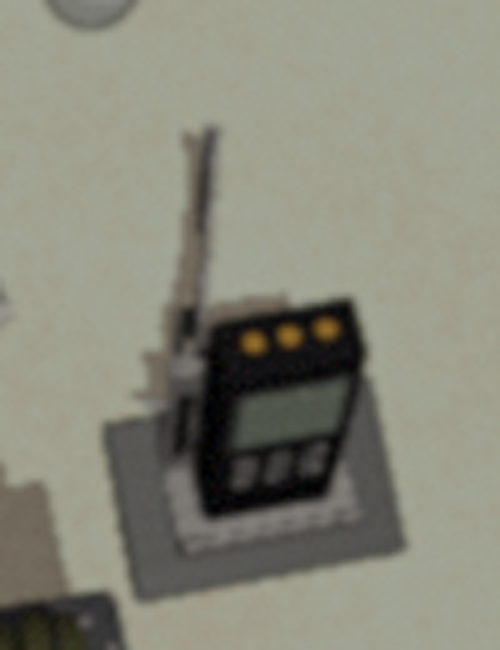

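View pics/ov17.png

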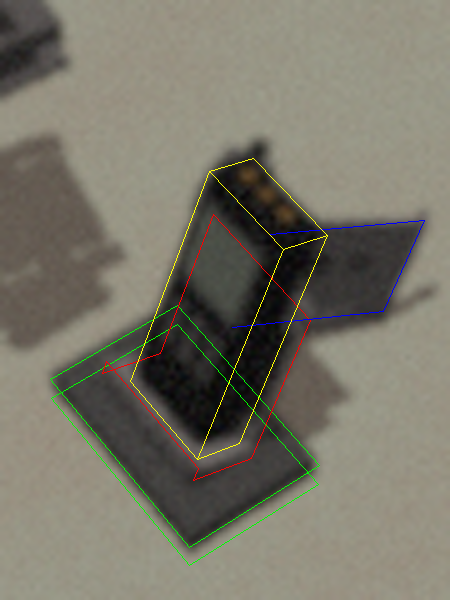

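View pics/ov17t.png

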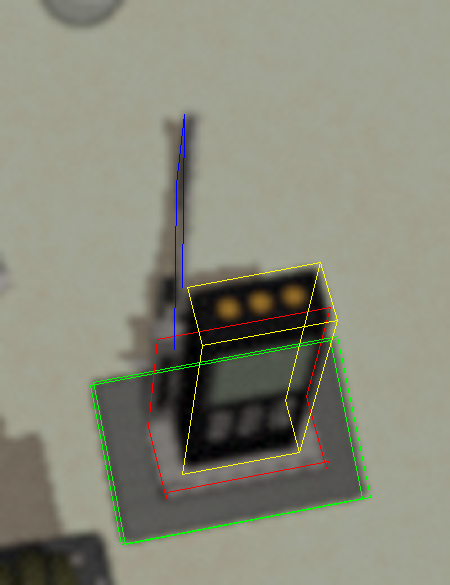

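```bash
python3 - <<'E'
from lg import *
S=np.load('fit.npz')['stand'];f=load('side17.npz');g=load('top17.npz')
crop(f,262,215,306,285,'s17z.png',8);crop(g,325,185,370,240,'t17z.png',10)
for n,P in(('screen',C+32*l+118*u),('topmid',C+16*l+165*u),('botR',C+32*l-Y(33)),('botL',C+32*l+Y(33)),('lipR',C+44*l+10*u-Y(45)),('lipL',C+44*l+10*u+Y(45))):
    print(n,(proj(f,W(S,P))-(262,215)+.5)*8,(proj(g,W(S,P))-(325,185)+.5)*10)
E
```

```text
screen [177.25286215 235.96248032] [229.22179235 280.93551765]
topmid [252.21536596 124.45576233] [230.92504304 124.46194532]
botR [138.59823639 534.6927241 ] [315.38237736 454.6417336 ]
botL [ 31.86491305 409.76003241] [ 55.48419224 503.75872193]
lipR [140.53762679 548.74062754] [379.83269416 474.47127939]
lipL [ -5.7545083  377.11566738] [ 20.94851348 542.42959974]
```

View pics/s17z.png

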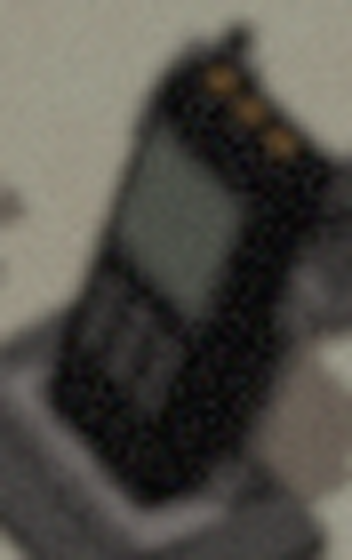

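View pics/t17z.png

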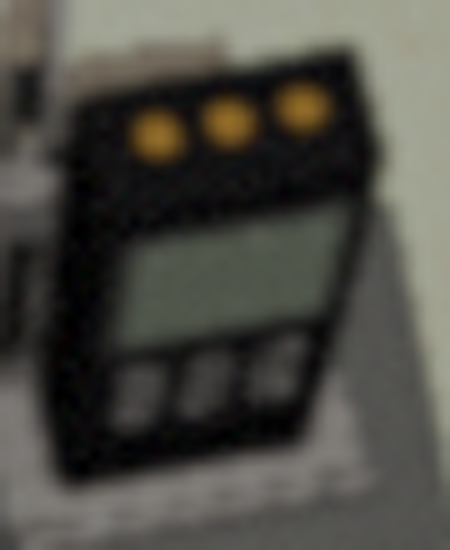

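View pics/t17f.png

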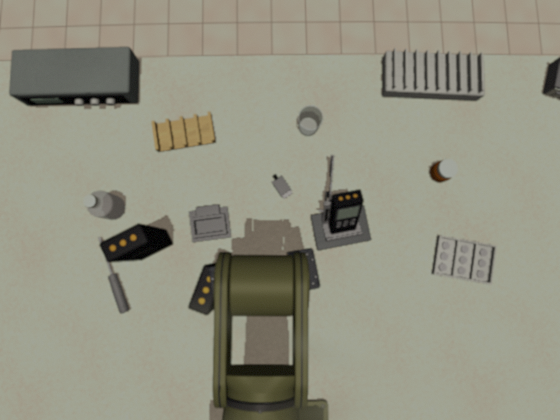

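```bash
python3 - <<'E'
from h import *
f=grab('side');a=load('side17.npz');d=np.abs(f['image'].astype(int)-a['image'])[210:310,240:340];print(d.mean(),np.abs(observe()['dq']).max(),observe()['time_s'])
order.sign_off()
E
```

```text
2.5874 0.008017113233638537 29.3
the job is handed in; nothing more can be done
```

The job is done and handed in at about 29 s. The logger stands on the ledge and the folding leg is out at its stop.

- **Leg:** I pushed it out in small steps until the stop was felt. The force rose to 3 N and then 5 N with no further travel, at roughly 1.3 rad. After I backed off, the leg stayed open, and the stand's corners were at the same pixels to within about 1 px.
- **Logger:** I took the small logger out of the dock (66 mm between the jaws). I tilted it by resting its rear sole edge on the plate, slid it down the plate until the ledge took its weight, then opened the fingers and withdrew upwards. The push along the stand stayed at or below about 6 N.
- **Last checks:** The final pictures show the logger leaning on the plate with its screen to the front. Screen and top sit within about 2 px of the model. It is centred across the ledge to about 1 mm in the top view. The other things are at the same pixels as at the start, and the arm is clear.
- **Disagreements:**
  - The logger's lower front edge appeared 1.5 to 4 px higher than the model in the two cameras. I put this down to blur and calibration.
  - At seating, the gripper was about 10 mm further back than I had computed, which I put down to slip in the pads. The force check showed firm contact with the ledge.

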